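# Close a silicone mould in its carrier and slide the cover home until it clicks

### The job

Pack the blue silicone mould away flat and dust free: lay it, cavity up, in the seat of the grey carrier that is screwed to the bench, then slide the orange cover along the carrier's rails over it, tongue first, until the tongue has sprung down behind the steel keeper, and let go. Push the cover gently and stop as soon as it is home, never ramming it against its end stops; leave the red-nozzled dropper bottle and the tan cup standing where they are.

Things in the scene. Friction and masses are not known exactly. Their poses are not given: they have to be found in the camera images.
- mould: blue silicone mould half, a block 60 (x) x 85 (y) x 24 mm with a round cavity in its top, 0.12 kg. Origin: centre of its underside, z up. Lies loose on the bench at the start; take it across its 60 mm side (along its x). Either way round fits the seat.
- mould_frame: grey carrier, fixed, 196 (x) x 130 (y) x 52 mm, base 8 mm thick. Origin: underside centre. Two walls along x (inner faces y = +-47); their tops, z = 40, x = -98 to 54, are the ledges the cover rides on; cheeks at y = +-53. Lips over the ledges from x = -24 on (underside z = 46.5), upturned mouth from -32. Open at the -x end, with flared guides but no lip: lay the cover there, its origin near x = -90.
- seat (a point): centre of the seat's floor, 14 mm on the -x side of the carrier's centre and 8 mm above its underside; axes as the carrier's. 5 mm ribs leave the mould 2 mm of play each way along x, the walls 4 mm along y. The mould's 60 mm side (its x) lies along the carrier's x.
- cover: orange cover, loose, 0.15 kg. Origin: centre of the plate, level with the feet of its two ribs (on the bench: z = 0). Plate 112 (x) x 103 (y) x 5 mm, underside 6 mm above the origin; +x is the front, from which the tongue sticks out to x = 93 with a hook below. In the rails its x points along the carrier's x and the origin is 34 mm above the carrier's. Home: origin between carrier x = -10 and 10 mm.
- grip (a point): middle of the black upright grip on the cover: 12 mm thick (x), 36 mm wide (y), from 11 to 33 mm above the cover's origin; this point is 12 mm behind the cover's centre (cover x = -12) and 22 mm above its origin. Axes as the cover's.
- tab (a joint): the cover's sprung tongue, rad: 0 relaxed, positive bent up. Pushed home, the hook climbs the keeper's ramp (3 to 9 N, to about 0.06 rad), rides its ledge for 17 mm and springs back to 0 behind it; some 1 to 2 mm on, the plate meets two rigid stops. Keeper and stops are one steel part in screw slots, set anywhere within +-10 mm along x: feel for the click. Over 14 N on the carrier is ramming.
- dropper: white dropper bottle with a red nozzle, 42 mm across, 135 mm high, standing loose at the back. Origin: centre of its underside, z up.
- cup_tan: empty tan mixing cup, 66 mm across, 78 mm high, standing loose behind the carrier's far end. Origin: centre of its underside, z up.

How it is judged (in metres and radians):
On the way, in this order (a step that is already met when the one before it is completed fails the run):
1. the mould lies flat in the carrier's seat (horizontal distance between mould and seat below 0.007 m and z of mould in the frame of mould_frame between 0.005 and 0.0115 m and angle between mould's own z axis and vertical below 0.12 rad and angle between the x axis of mould and the x axis of mould_frame, either way round below 0.12 rad), for 0.2 s.
2. the cover's front edge is in the rails, under the lips (y of cover in the frame of mould_frame between -0.005 and 0.005 m and z of cover in the frame of mould_frame between 0.03 and 0.04 m and angle between the z axis of cover and the z axis of mould_frame, either way round below 0.07 rad and angle between the x axis of cover and the x axis of mould_frame, either way round below 0.07 rad and x of cover in the frame of mould_frame above -0.07 m), for 0.05 s.
3. the tongue rides up on the keeper's ledge (y of cover in the frame of mould_frame between -0.005 and 0.005 m and z of cover in the frame of mould_frame between 0.03 and 0.04 m and angle between the z axis of cover and the z axis of mould_frame, either way round below 0.07 rad and angle between the x axis of cover and the x axis of mould_frame, either way round below 0.07 rad and value of joint tab above 0.03 rad).
At the end, for the whole second after the job is handed in: The mould lies flat in the seat (within 7 mm and 7 degrees), the cover lies in the rails over it at carrier x > -12.8 mm (within 5 mm across, 4 degrees), its tongue relaxed (under 0.02 rad) behind the keeper's ledge, and it is at rest (all of step 1 and y of cover in the frame of mould_frame between -0.005 and 0.005 m and z of cover in the frame of mould_frame between 0.03 and 0.04 m and angle between the z axis of cover and the z axis of mould_frame, either way round below 0.07 rad and angle between the x axis of cover and the x axis of mould_frame, either way round below 0.07 rad and x of cover in the frame of mould_frame above -0.0128 m and x of grip in the frame of mould_frame below 0 m and value of joint tab below 0.02 rad and linear speed of cover below 0.01 m/s); the robot touches nothing.
It fails at once if the cover, well into the rails, is rammed: it and the carrier press on each other with more than 14 N (contact force between cover and mould_frame above 14 N and x of cover in the frame of mould_frame above -0.045 m).
It fails at once if the dropper bottle or the cup is knocked over or pushed more than 30 mm (angle between any of dropper, cup_tan's own z axis and vertical above 0.5 rad or distance of any of dropper, cup_tan from where it was at the start of the episode above 0.03 m).
It also fails if it takes over 72 s, if anything falls off the work surface, if the arm or the gripper's body presses on something with over 40 N, if the wrist force passes 120 N, or if a joint passes its speed limit or range.

### The arm

A 6-joint arm with a two-finger parallel gripper is mounted at the origin on a cart in front of the work surface, level with it; the furniture and walls round the work are solid. World frame = base frame: x ahead of the robot, y to its left, z up, the work surface at z = 0. Lengths are in mm, angles in rad, forces in N, time in s.
With the tool pointing down it reaches from about 250 to 775 mm from the base axis. Payload 4 kg.
Tool frame: the origin (TCP) lies at the very end of the fingers, on their centre line; the grasp point (between the pads) lies 19 mm behind it; z points along the fingers, y is the line along which they close (so a half turn about z gives the same grasp; the last joint's range is limited). The gripper opens to 85 mm and grips with 20 to 120 N. Pads are 22 mm wide; open, the fingers measure 114 mm over their backs; the gripper's body (76 mm by 85 mm) begins 54 mm behind the grasp point. The pads swing forward as they close: fully open they stand 13 mm farther back than shut.
Start: joints at [1.118, 0.087, 1.371, -0, 1.684, -0.103], TCP at [188.501, 516.709, 202.741] pointing down, gripper open.
Joint ranges: [-3.1, 3.1], [-0.76, 2.03], [0.27, 2.55], [-1.08, 4.22], [0.17, 2.65], [-2.57, 2.57]. Speed limits (rad/s): [2.79, 2.79, 3.14, 3.14, 3.14, 3.14].

### API

Orientations are given as a unit quaternion [x, y, z, w].
In Python, from cell import env, eyes, find_in, outline_of gives the robot as it stands. The module is installed in compiled form; this text tells all that it offers.
- The arm moves only by the tool carry_out, never from a script. Its argument "plan" is a list that holds one entry, the list of rows, each a list of 4 numbers: the shift along the tool's x, y, z in mm, then the turn about the tool's z in rad. In form: [[[dx, dy, dz, twist], ...]]. A call has 1 to 12 rows; each row is the pose to reach, as a shift and turn from the pose commanded when the call began, along the tool's axes at that moment; what a row does not reach only later rows make up. A row lasts 1/12 s, in which the tool goes at most 41.7 mm and 7.16 degrees, less where a joint would pass 70% of its speed; a pose out of reach is approached as far as the arm can. A call with a gripper value outside its range is refused whole. "gripper" is the opening, from 0 (shut) to 1 (fully open), set as the call begins (left out, the last holds). The fingers move at their own pace and stop on an object; "grip_force" is the grip in N (left out, the last holds). Time passes only in rows, so rows that repeat a pose let the fingers close. It gives the time, the measured TCP pose, the force, the opening and the grip force at its end, in the units of the state.
- env.read_state(): the state, without advancing time (a new reading comes with each control period).
- eyes.grab_frame(name): name is "scene" or "top"; returns a dict with "color" (480x640x3 uint8, blue, green, red), "depth" (480x640 float32, mm along the optical axis (not along the pixel's ray), 0 where there is no reading), "mtx" (3x3 intrinsics, pixels), "R" (3x3) and "t" (3): a world point X has camera coordinates R X + t. Camera axes: x right, y down, z forward; pixel columns grow to the right and rows downward; lengths in mm; the calibration is good to about 2 mm. A picture is of the moment at which its call begins.
- env.sign_off(): hands the job in; it is judged then, once.
Trained networks look in a picture, given as the dict that the camera call returned (one of the last four; its "shot" number tells which), for a name from the list of things; names that differ only in an ending like _2 or _b are one class to them, and where a whole thing is asked for, a point or a joint stands for the part that bears it (a point fixed in the world has none). Each returns a list of dicts, best first, with "confidence" (0 to 1); they miss things now and then, are a little off and sometimes report something else, mostly with a low value. They report only what shows in the picture. A call takes as long as a camera call.
- find_in(picture, label): "uv" ([column, row] in pixels, amid what is visible of it).
- outline_of(picture, label): "mask" (480x640 bool, what is visible of it) and "uv" ([column, row] in pixels, amid what is visible of it).
The state is a dict: "time_s": time; "qpos": joint angles; "qd": joint speeds; "joint_efforts": joint torques, N m; "tool_pos": TCP position; "ee_rot": TCP orientation; "ft_force": force on the tool from outside, world axes, zero at the start; "ft_torque": the same for the moment, N m; "opening": finger opening in mm; "gripper_force": force on a finger pad.
Only numpy, scipy, OpenCV 4.12 (cv2) and the standard library are available. Lean on these libraries where they do the work, as an engineer would, in place of code of your own. Each camera call takes 0.05 s, during which the arm holds its last target. There are 200 camera calls.

## Working session

There is one attempt and no reset: what is moved stays moved. The work goes in short steps, Python scripts to look and compute and a tool call to move; the robot and the scene stay as the last step left them, time stands still between calls to the robot, and variables do not carry over. Pictures are saved under pics/ and viewed, at most 12 in all, crops included, and the job is handed in when it is done.

Besides the shell and the picture viewer there is one more tool, called after "Emit:" in YAML: its name, and indented under it one key for each argument. carry_out: Moves the arm, as the interface text tells. Its arguments: {"type":"object","properties":{"plan":{"type":"array"},"gripper":{"type":"number"},"grip_force":{"type":"number"}},"required":["plan"]}

```bash
mkdir -p pics; cat > h.py <<'E'
import numpy as np, cv2
from cell import env, eyes, find_in, outline_of
from scipy.spatial.transform import Rotation as Ro
def cloud(f):
    d=f["depth"]; v,u=np.mgrid[:480,:640]; K=f["mtx"]
    c=np.stack([(u-K[0,2])/K[0,0]*d,(v-K[1,2])/K[1,1]*d,d],-1)
    return (c-f["t"])@f["R"]   # R^T (c-t)
def state():
    s=env.read_state(); print({k:np.round(s[k],3).tolist() for k in ("time_s","tool_pos","ee_rot","ft_force","opening","gripper_force","qpos")}); 
    print(Ro.from_quat(s["ee_rot"]).as_matrix().round(4)); return s
def rect(P):
    (c,s,a)=cv2.minAreaRect(P[:,:2].astype(np.float32)); return np.round(c,1),np.round(s,1),round(a,2)
E
python3 - <<'E'
from h import *
state()
for n in ("top","scene"):
    f=eyes.grab_frame(n); im=f["color"].copy(); X=cloud(f); print(n,"cam at",-f["R"].T@f["t"])
    np.savez(f"{n}0.npz",X=X,d=f["depth"],c=im)
    for l in ("mould","mould_frame","cover","grip","dropper","cup_tan"):
        for o in outline_of(f,l)[:2]:
            m=o["mask"]&(f["depth"]>0); P=X[m]
            print(l,round(o["confidence"],2),np.round(o["uv"]),m.sum(), "med",np.median(P,0).round(1),"zpct",np.percentile(P[:,2],[2,50,90,98]).round(1),rect(P) if len(P)>5 else "")
            cv2.putText(im,l,tuple(int(q) for q in o["uv"]),0,.4,(255,0,255))
    cv2.imwrite(f"pics/{n}0.png",im)
E
```

```text
{'time_s': 0.0, 'tool_pos': [188.248, 516.15, 201.493], 'ee_rot': [0.174, 0.985, -0.001, -0.0], 'ft_force': [0.389, 0.563, 0.05], 'opening': 85.499, 'gripper_force': 0.0, 'qpos': [1.118, 0.088, 1.372, 0.0, 1.684, -0.103]}
[[-9.394e-01  3.427e-01 -1.000e-03]
 [ 3.427e-01  9.394e-01 -2.100e-03]
 [ 2.000e-04 -2.300e-03 -1.000e+00]]
top cam at [293.96822039 384.85442521 871.13126809]
mould 0.89 [408. 237.] 1384 med [427.  216.9  22.1] zpct [10.9 22.1 24.6 25.8] (array([431.1, 213.7]), array([88.5, 65.9]), 26.19)
mould_frame 0.72 [404. 237.] 1448 med [426.8 217.6  22. ] zpct [ 0.6 22.  24.5 25.8] (array([430.9, 214.1]), array([88.5, 68.2]), 26.02)
mould_frame 0.57 [299. 229.] 6985 med [448.8 429.8   9.8] zpct [ 5.3  9.8 49.5 52.2] (array([453.4, 431. ]), array([145.6, 199.6]), 6.82)
cover 0.71 [358. 293.] 3374 med [326.3 312.4  11.2] zpct [ 7.4 11.2 13.5 32.9] (array([325.9, 326.4]), array([150.4, 103.2]), 83.94)
grip 0.66 [360. 290.] 3365 med [325.7 312.3  11.2] zpct [ 7.6 11.2 13.5 32.9] (array([326. , 327.2]), array([148.8, 103.1]), 83.54)
dropper 0.85 [248. 163.] 686 med [561.8 510.5 
[... 516 characters left out ...]
), array([181.9, 231.6]), 5.95)
cover 0.81 [271. 306.] 3983 med [322.1 292.7  10.4] zpct [ 7.9 10.4 14.1 31.9] (array([325.1, 324.1]), array([152.3, 101.9]), 83.55)
grip 0.72 [265. 305.] 4117 med [322.  293.2  10.4] zpct [ 7.5 10.4 13.4 31.9] (array([327.8, 324. ]), array([152.6, 107.2]), 82.52)
grip 0.34 [320. 239.] 7118 med [452.8 403.2  14. ] zpct [ 0.9 14.  46.1 50.3] (array([468.7, 448. ]), array([182. , 235.7]), 6.22)
dropper 0.91 [353. 181.] 1250 med [563.6 500.4  57.7] zpct [  2.9  57.7 100.6 123.2] (array([589.8, 545.7]), array([123.9,  43.7]), 60.05)
cup_tan 0.75 [265. 178.] 1477 med [435.5 576.7  53.8] zpct [ 3.2 53.8 74.3 77.3] (array([438.1, 653.9]), array([ 64. , 181.8]), 0.89)
```

View pics/top0.png

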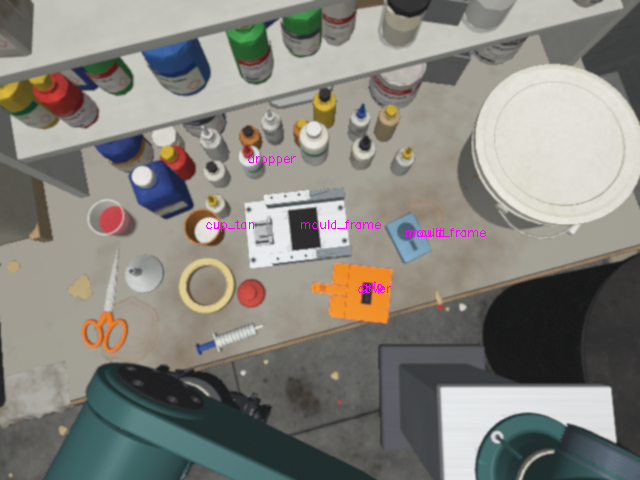

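View pics/scene0.png

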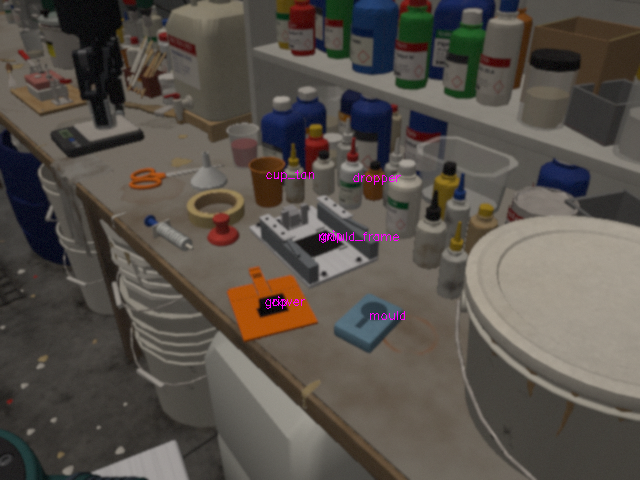

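Top view: carrier at (299,229), with the keeper at its left end, so carrier x runs roughly along world +y. The cover at (358,293) has its tongue pointing left (+y), and the mould at (408,237) is cavity up. Next I'll refine the poses with model fits.

```bash
cat > m.py <<'E'
from h import *
a=np.load("top0.npz"); b=np.load("scene0.npz")
def R2(t): return np.array([[np.cos(t),-np.sin(t)],[np.sin(t),np.cos(t)]])
tiles=[]
for X,c,n in ((a["X"],a["c"],"top"),(b["X"],b["c"],"scene")):
    ok=a["d"]>0 if n=="top" else b["d"]>0
    hsv=cv2.cvtColor(c,cv2.COLOR_BGR2HSV); H,S,V=hsv[...,0],hsv[...,1],hsv[...,2]
    org=ok&(H>5)&(H<20)&(S>170)&(np.hypot(X[...,0]-325,X[...,1]-320)<110)
    pl=org&(abs(X[...,2]-11)<5)
    # plate only: opening removes tongue
    pm=cv2.morphologyEx(cv2.morphologyEx(org.astype(np.uint8),cv2.MORPH_CLOSE,np.ones((15,15))),cv2.MORPH_OPEN,np.ones((23,23)))>0
    print(n,"cover all",rect(X[org&(X[...,2]<18)]),"plate",rect(X[pm&ok&(abs(X[...,2]-11)<5)]))
    bk=ok&(V<70)&(np.hypot(X[...,0]-325,X[...,1]-300)<60)&(X[...,2]>27); print(" grip top",rect(X[bk]),X[bk].mean(0),bk.sum())
    mo=ok&(H>90)&(H<115)&(S>70)&(np.hypot(X[...,0]-430,X[...,1]-214)<70)
    t=mo&(X[...,2]>19); print(" mould",rect(X[t]), np.median(X[t],0))
    P=X[ok&(np.hypot(X[...,0]-453,X[...,1]-431)<135)&(X[...,2]>-5)&(X[...,2]<60)]
    th=np.radians(96.8); q=(P[:,:2]-[453,431])@R2(th)
    im=np.zeros((220,280),np.uint8)
    for (x,y),z in sorted(zip(q,P[:,2]),key=lambda k:k[1]):
        i,j=int(110-y),int(140+x)
        if 1<=i<219 and 1<=j<279: im[i-1:i+2,j-1:j+2]=np.clip(z*4+10,0,255)
    tiles.append(cv2.resize(im,None,fx=2,fy=2))
im=cv2.applyColorMap(np.vstack(tiles)[:, :],cv2.COLORMAP_JET); im=np.hstack([im[:440],im[440:]])
cv2.imwrite("pics/hm.png",cv2.resize(im,(800,314)))
E
python3 m.py
```

```text
top cover all (array([325.2, 326.6]), array([146. , 101.9]), 83.86) plate (array([323.3, 310.1]), array([112.9, 101.9]), 88.04)
 grip top (array([322. , 297.8]), array([11.4, 33.6]), 86.94) [322.07860614 297.98648287  32.9905212 ] 117
 mould (array([428.2, 216.4]), array([80.9, 56.8]), 25.84) [428.0996774  216.84821019  22.3767816 ]
scene cover all (array([325.5, 324.6]), array([151.2, 102.3]), 83.16) plate (array([324.3, 313.3]), array([127.8, 102.6]), 82.48)
 grip top (array([321.6, 293.8]), array([13.2, 34. ]), 79.61) [321.14786127 291.89082321  31.19043823] 179
 mould (array([427.3, 210.7]), array([81.2, 56.8]), 26.1) [424.75085113 207.91527517  21.62192604]
```

View pics/hm.png

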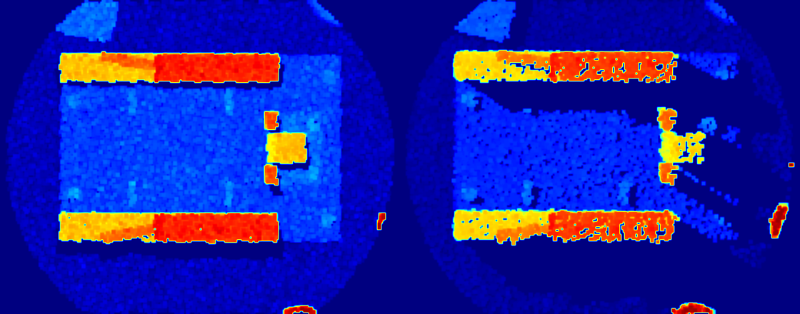

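The heightmap shows the carrier clearly: open end at left, lips from about px 155, and keeper and stops at (290,148). Its angle is good and it is offset about 7 mm across. Next I'll fit the numbers and work out the grasps.

```bash
cat > fit.py <<'E'
from h import *
from scipy.optimize import minimize
a=np.load("top0.npz"); b=np.load("scene0.npz")
def R2(t): return np.array([[np.cos(t),-np.sin(t)],[np.sin(t),np.cos(t)]])
for X,d in ((a["X"],a["d"]),(b["X"],b["d"])):
    P=X[(d>0)&(np.hypot(X[...,0]-453,X[...,1]-431)<135)]
    q=(P[:,:2]-[453,431])@R2(np.radians(96.8))
    w=(P[:,2]>36)&(P[:,2]<56)&(q[:,0]<57)&(q[:,0]>-103)&(abs(q[:,1]-7)<70)&(abs(q[:,1]-7)>42)
    W=P[w]; r=cv2.minAreaRect(W[:,:2].astype(np.float32)); print("walls",r)
    # robust: slope of outer/inner edges via medians of each wall
    Q=q[w]; 
    for s in (1,-1):
        k=Q[(s*(Q[:,1]-7)>0)]; bins=[k[(k[:,0]>i)&(k[:,0]<=i+10)] for i in range(-95,50,10)]
        e=[(j[:,0].mean(),np.percentile(j[:,1],3),np.percentile(j[:,1],97)) for j in bins if len(j)>15]; e=np.array(e)
        print(s,"slope deg",np.degrees(np.polyfit(e[:,0],e[:,1],1)[0]).round(2),np.degrees(np.polyfit(e[:,0],e[:,2],1)[0]).round(2),"edges",np.median(e[:,1:],0).round(1),"x",np.percentile(k[:,0],[1,99]).round(1))
    kk=(P[:,2]>30)&(P[:,2]<60)&(q[:,0]>40)&(q[:,0]<75)&(abs(q[:,1]-7)<30); K=q[kk]; print("keeper x",np.percentile(K[:,0],[1,99]).round(1),"y",np.percentile(K[:,1],[1,99]).round(1))
E
python3 fit.py
```

```text
walls ((449.37969970703125, 408.84381103515625), (131.6807861328125, 151.641845703125), 6.484983444213867)
1 slope deg -0.23 -0.09 edges [54. 71.] x [-95.9  53.1]
-1 slope deg -0.38 -0.15 edges [-57.7 -40.7] x [-95.5  52.4]
keeper x [46.7 73.1] y [-17.6  30.8]
walls ((448.91070556640625, 406.9664306640625), (134.04019165039062, 155.21401977539062), 6.849889755249023)
1 slope deg 0.0 -0.09 edges [55.1 72.3] x [-99.5  49.4]
-1 slope deg -0.26 -0.12 edges [-56.5 -39.7] x [-100.2   49.3]
keeper x [42.1 71.2] y [-16.8  32.1]
```

Emit:
carry_out:
  plan:
    - [[-328, -203, 90, -0.8], [-328, -203, 90, -0.8], [-328, -203, 90, -0.8], [-328, -203, 90, -0.8], [-328, -203, 90, -0.8], [-328, -203, 90, -0.8], [-328, -203, 90, -0.8], [-328, -203, 90, -0.8], [-328, -203, 90, -0.8], [-328, -203, 90, -0.8], [-328, -203, 90, -0.8], [-328, -203, 90, -0.8]]
  gripper: 1

```text
time_s: 1.7
tool_pos: [427.9, 211.2, 111.8]
ee_rot: [-0.221, 0.975, -0.0, -0.001]
ft_force: [-1.1, 0.5, -0.2]
opening: 85.6
gripper_force: 0.0
```

```bash
python3 - <<'E'
from h import *
s=env.read_state(); p=np.array(s["tool_pos"]); Rt=Ro.from_quat(s["ee_rot"]).as_matrix(); print(p.round(1))
out=[]
for n in("scene","top"):
    f=eyes.grab_frame(n); im=f["color"].copy(); 
    def pr(w): c=f["R"]@w+f["t"]; c=f["mtx"]@c; return c[:2]/c[2]
    pts=[p, np.r_[p[:2],24]]+[np.r_[p[:2]+(Rt@[a,b,0])[:2],24] for a,b in((42.5,30),(42.5,-30),(-42.5,-30),(-42.5,30))]
    uv=np.array([pr(np.array(w)) for w in pts]); c=uv[1]
    x0,y0=(np.clip(c-[60,75],0,[520,360])).astype(int)
    cr=cv2.resize(im[y0:y0+130,x0:x0+120],None,fx=3.3,fy=3.3,interpolation=cv2.INTER_CUBIC)
    q=((uv-[x0,y0]+.5)*3.3).astype(int)
    for k in q[:2]: cv2.circle(cr,tuple(int(i) for i in k),3,(0,0,255),-1)
    cv2.polylines(cr,[q[2:].astype(np.int32).reshape(-1,1,2)],True,(0,255,0),1)
    out.append(cr)
cv2.imwrite("pics/p1.png",np.hstack(out))
E
```

```text
[427.9 211.2 111.8]
```

View pics/p1.png

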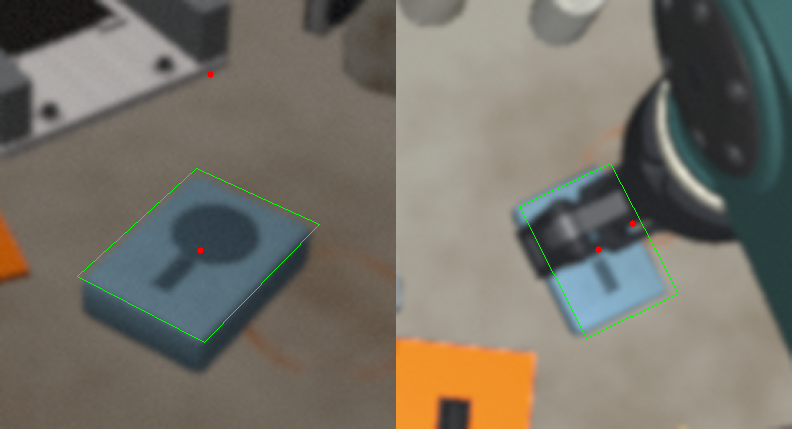

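The top crop shows the left finger where it is expected. The mould outline sits about 6 px (crop) off, which fits a few mm of camera bias. I'll check the gripper numerically in both depth clouds.

```bash
python3 - <<'E'
from h import *
s=env.read_state(); p=np.array(s["tool_pos"]); Rt=Ro.from_quat(s["ee_rot"]).as_matrix()
for n in("scene","top"):
    f=eyes.grab_frame(n); X=cloud(f); q=(X-p)@Rt; ok=f["depth"]>0
    for lo,hi in((-25,5),(-45,-25),(-73,-45)):
        m=ok&(q[...,2]>lo)&(q[...,2]<hi)&(np.hypot(q[...,0],q[...,1])<90)
        k=q[m]
        for s_ in(1,-1):
            j=k[s_*k[:,1]>0]
            if len(j)>4: print(n,lo,hi,"side",s_,len(j),"x",np.percentile(j[:,0],[3,50,97]).round(1),"y",np.percentile(j[:,1],[3,50,97]).round(1),"z",np.percentile(j[:,2],[3,97]).round(1))
    m=ok&(X[...,2]>19)&(X[...,2]<28)&(np.hypot(X[...,0]-428,X[...,1]-213)<65)
    hsv=cv2.cvtColor(f["color"],cv2.COLOR_BGR2HSV); m&=(hsv[...,0]>90)&(hsv[...,0]<115)&(hsv[...,1]>70)
    print("mould",rect(X[m]),"tool:",rect(q[m]))
E
```

```text
scene -45 -25 side 1 28 x [-9.3 -0.8 10.5] y [41.9 42.8 48.5] z [-44.7 -41.1]
scene -45 -25 side -1 14 x [ 1.2  7.7 10.3] y [-49.7 -48.7 -43.6] z [-44.7 -42.3]
scene -73 -45 side 1 325 x [-9.6  6.  11.5] y [41.7 43.1 55. ] z [-72.  -46.4]
scene -73 -45 side -1 336 x [-5.6  6.6 11.3] y [-56.8 -51.1 -43.4] z [-72.1 -46.9]
mould (array([427.2, 210.7]), array([81.2, 57. ]), 25.48) tool: (array([ 1.2, -3.3]), array([81.2, 57. ]), 0.28)
mould (array([428. , 216.6]), array([80.5, 56.3]), 26.19) tool: (array([-2.1,  1.7]), array([56.3, 80.5]), 89.56)
```

```bash
python3 - <<'E'
from h import *
s=state(); p=np.array(s["tool_pos"]); Rt=Ro.from_quat(s["ee_rot"]).as_matrix()
f=eyes.grab_frame("scene"); im=f["color"].copy()
im=im[130:380,230:560]; im=cv2.resize(im,None,fx=2.4,fy=2.4,interpolation=cv2.INTER_CUBIC)
for o,c in(((0,0,0),(0,0,255)),((0,43,-13),(0,255,0)),((0,-43,-13),(255,0,255)),((0,43,-42),(0,255,255)),((0,-43,-42),(255,255,0))):
    w=p+Rt@np.array(o); k=f["mtx"]@(f["R"]@w+f["t"]); k=(k[:2]/k[2]-[230,130]+.5)*2.4
    cv2.circle(im,tuple(int(i) for i in k),3,c,-1)
cv2.imwrite("pics/p2.png",im)
E
```

```text
{'time_s': 1.9, 'tool_pos': [426.587, 214.973, 113.339], 'ee_rot': [-0.224, 0.975, 0.0, 0.0], 'ft_force': [-0.328, 0.121, 0.671], 'opening': 85.445, 'gripper_force': 0.0, 'qpos': [0.347, -0.04, 1.679, 0.001, 1.502, -1.676]}
[[-8.995e-01 -4.368e-01  6.000e-04]
 [-4.368e-01  8.995e-01  1.100e-03]
 [-1.000e-03  7.000e-04 -1.000e+00]]
```

View pics/p2.png

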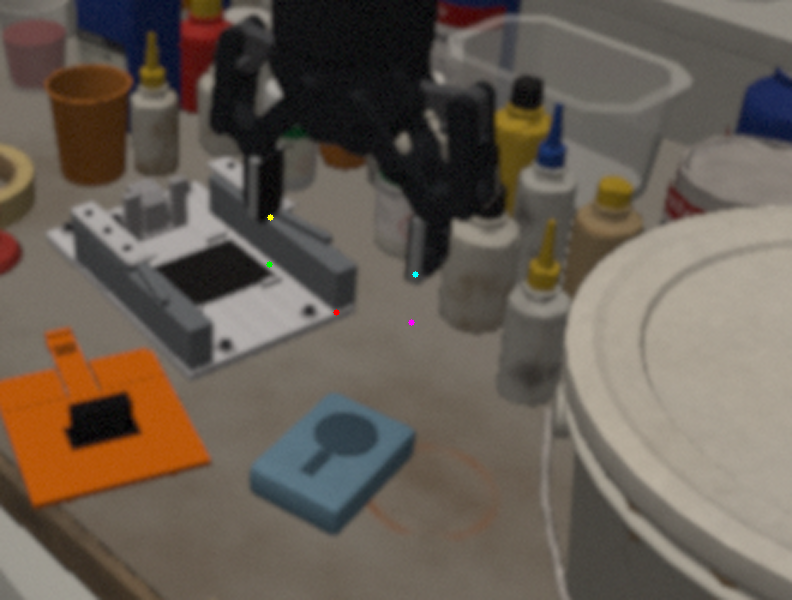

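The fingertips show about 42 mm behind the stated TCP (dots at (415,274) and (270,217)), not 13 mm. I'll descend part way and measure again.

Emit:
carry_out:
  plan:
    - [[-0.5, -2, 30, 0.01], [-0.5, -2, 60, 0.01], [-0.5, -2, 75, 0.01], [-0.5, -2, 75, 0.01], [-0.5, -2, 75, 0.01]]

```text
time_s: 2.37
tool_pos: [427.4, 213.0, 37.5]
ee_rot: [-0.219, 0.976, 0.0, -0.001]
ft_force: [-0.0, -0.0, 1.0]
opening: 85.5
gripper_force: 0.0
```

```bash
cat >> h.py <<'E'
def tips(n="scene"):
    s=env.read_state(); p=np.array(s["tool_pos"]); Rt=Ro.from_quat(s["ee_rot"]).as_matrix()
    f=eyes.grab_frame(n); X=cloud(f); q=(X-p)@Rt; V=f["color"].max(2)
    m=(f["depth"]>0)&(V<110)&(X[...,2]>3)&(abs(q[...,0])<16)&(abs(q[...,1])<62)&(q[...,2]>-75)&(q[...,2]<5)
    for s_ in(1,-1):
        j=q[m&(s_*q[...,1]>5)]
        if len(j)>4: print(n,"finger",s_,len(j),"lowest tool z",np.percentile(j[:,2],[90,98]).round(1),"world z",np.round(p[2]-np.percentile(j[:,2],98),1),"x",np.percentile(j[:,0],[3,97]).round(1),"y",np.percentile(j[:,1],[3,97]).round(1))
    return f,X,q,p,Rt
E
python3 - <<'E'
from h import *
state(); f,X,q,p,Rt=tips()
cv2.imwrite("pics/p3.png",cv2.resize(f["color"][180:380,270:520],None,fx=2.4,fy=2.4))
E
```

```text
{'time_s': 2.367, 'tool_pos': [427.373, 212.955, 37.499], 'ee_rot': [-0.219, 0.976, 0.0, -0.001], 'ft_force': [-0.009, -0.018, 1.023], 'opening': 85.452, 'gripper_force': 0.0, 'qpos': [0.343, 0.023, 1.775, 0.0, 1.345, -1.67]}
[[-9.037e-01 -4.281e-01 -1.300e-03]
 [-4.281e-01  9.037e-01 -2.000e-04]
 [ 1.300e-03  4.000e-04 -1.000e+00]]
scene finger 1 299 lowest tool z [-47.2 -43.6] world z 81.1 x [-8.7 11.3] y [41.6 55.4]
scene finger -1 302 lowest tool z [-48.9 -43.9] world z 81.4 x [-5.4 11.3] y [-56.7 -43.4]
```

View pics/p3.png

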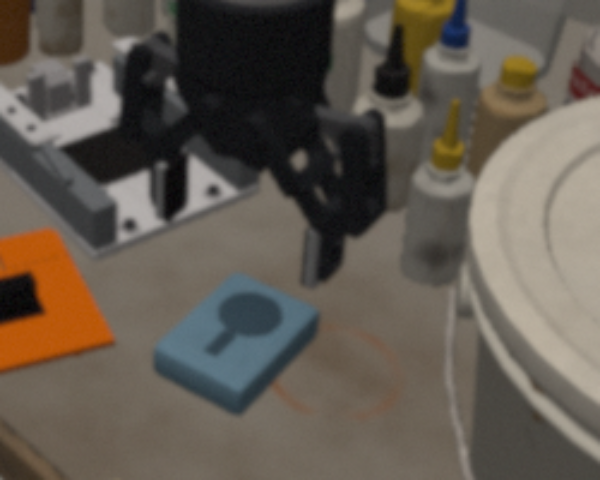

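Confirmed: the tips are really at z ≈ 81 with the TCP reported at 37.5, so the fingers are about 30 mm shorter than stated. I'll allow for that.

Emit:
carry_out:
  plan:
    - [[0, 0, 30, 0], [0, 0, 50, 0], [0, 0, 62, 0], [0, 0, 66, 0], [0, 0, 66, 0], [0, 0, 66, 0]]

```text
time_s: 2.92
tool_pos: [429.9, 212.8, -26.4]
ee_rot: [-0.219, 0.976, 0.0, 0.002]
ft_force: [-0.7, -0.3, 1.1]
opening: 85.5
gripper_force: 0.0
```

```bash
python3 - <<'E'
from h import *
state(); f,X,q,p,Rt=tips()
hsv=cv2.cvtColor(f["color"],cv2.COLOR_BGR2HSV); m=(f["depth"]>0)&(hsv[...,0]>90)&(hsv[...,0]<115)&(hsv[...,1]>70)&(X[...,2]>19)&(X[...,2]<28)&(np.hypot(X[...,0]-428,X[...,1]-213)<65)
print("mould in tool",rect(q[m]))
E
```

```text
{'time_s': 2.917, 'tool_pos': [429.9, 212.813, -26.404], 'ee_rot': [-0.219, 0.976, 0.0, 0.002], 'ft_force': [-0.715, -0.279, 1.143], 'opening': 85.495, 'gripper_force': 0.0, 'qpos': [0.341, 0.098, 1.837, 0.0, 1.202, -1.67]}
[[-9.045e-01 -4.265e-01  3.300e-03]
 [-4.265e-01  9.045e-01  1.300e-03]
 [-3.500e-03 -3.000e-04 -1.000e+00]]
scene finger 1 369 lowest tool z [-47.2 -43.1] world z 16.7 x [-13.5  11.1] y [ 5.8 54.9]
scene finger -1 476 lowest tool z [-38.2 -32.4] world z 6.0 x [-14.   12.3] y [-56.7  -6.7]
mould in tool (array([ 3.3, -0.8]), array([56.3, 82.8]), 87.73)
```

Emit:
carry_out:
  plan:
    - [[2, -0.5, 5, 0], [2, -0.5, 5, 0], [2, -0.5, 5, 0], [2, -0.5, 5, 0], [2, -0.5, 5, 0], [2, -0.5, 5, 0], [2, -0.5, 5, 0], [2, -0.5, 5, 0], [2, -0.5, 5, 0]]
  gripper: 0.5
  grip_force: 30

```text
time_s: 3.72
tool_pos: [427.1, 210.8, -32.8]
ee_rot: [-0.218, 0.976, 0.0, 0.0]
ft_force: [-1.1, -1.8, 5.3]
opening: 59.7
gripper_force: 34.7
```

```bash
python3 - <<'E'
from h import *
state(); f,X,q,p,Rt=tips()
E
```

```text
{'time_s': 3.717, 'tool_pos': [427.118, 210.844, -32.783], 'ee_rot': [-0.218, 0.976, 0.0, 0.0], 'ft_force': [-1.059, -1.813, 5.313], 'opening': 59.664, 'gripper_force': 34.725, 'qpos': [0.339, 0.102, 1.848, 0.0, 1.191, -1.672]}
[[-9.047e-01 -4.261e-01  6.000e-04]
 [-4.261e-01  9.047e-01  3.000e-04]
 [-7.000e-04  0.000e+00 -1.000e+00]]
scene finger 1 309 lowest tool z [-51.8 -44.6] world z 11.8 x [-14.1  11.4] y [ 6.2 42.4]
scene finger -1 397 lowest tool z [-43.2 -38.8] world z 6.0 x [-12.2  13.4] y [-43.8  -6.5]
```

Emit:
carry_out:
  plan:
    - [[0, 0, -40, 0], [0, 0, -80, 0], [-12, 20, -90, 0.1], [-30, 50, -90, 0.2], [-48, 80, -90, 0.325], [-66, 110, -90, 0.325], [-84, 140, -90, 0.325], [-98, 163, -90, 0.325], [-106, 176, -90, 0.325], [-106, 176, -90, 0.325], [-106, 176, -90, 0.325]]

```text
time_s: 4.68
tool_pos: [447.0, 415.0, 55.2]
ee_rot: [-0.058, 0.998, -0.001, -0.001]
ft_force: [0.1, 0.2, -2.0]
opening: 59.5
gripper_force: 34.0
```

```bash
cat >> h.py <<'E'
def mould_rel():
    s=state(); p=np.array(s["tool_pos"]); Rt=Ro.from_quat(s["ee_rot"]).as_matrix()
    for n in("top","scene"):
        f=eyes.grab_frame(n); X=cloud(f); hsv=cv2.cvtColor(f["color"],cv2.COLOR_BGR2HSV); q=(X-p)@Rt
        m=(f["depth"]>0)&(hsv[...,0]>90)&(hsv[...,0]<118)&(hsv[...,1]>70)&(np.hypot(q[...,0],q[...,1])<65)&(X[...,2]<p[2]+75)&(X[...,2]>p[2]+20)
        if m.sum()<10: continue
        P=X[m]; k=q[m]; zt=np.percentile(P[:,2],95); t=P[:,2]>zt-5
        print(n,m.sum(),"z pct",np.percentile(P[:,2],[5,50,95]).round(1),"top rect",rect(P[t]),"all",rect(P),"tool x range",np.percentile(k[:,0],[1,99]).round(1),"y",np.percentile(k[:,1],[1,99]).round(1))
        np.savez(n+"1.npz",X=X,d=f["depth"],c=f["color"])
    return p,Rt
E
python3 -c "
from h import *
mould_rel()"
```

```text
{'time_s': 4.683, 'tool_pos': [446.993, 415.001, 55.221], 'ee_rot': [-0.058, 0.998, -0.001, -0.001], 'ft_force': [0.138, 0.18, -2.025], 'opening': 59.462, 'gripper_force': 33.995, 'qpos': [0.656, 0.291, 1.429, -0.001, 1.424, -1.032]}
[[-0.9932 -0.1164 -0.0017]
 [-0.1164  0.9932 -0.0021]
 [ 0.0019 -0.0018 -1.    ]]
top 273 z pct [105.6 110.3 112.7] top rect (array([422. , 400.7]), array([28.6, 36.5]), 21.16) all (array([422. , 399.6]), array([29.2, 38.5]), 21.16) tool x range [ 9.3 39.1] y [-25.6   8.1]
scene 915 z pct [ 97.1 108.8 111.2] top rect (array([447.6, 407.4]), array([78.9, 76.3]), 8.8) all (array([447.3, 407.3]), array([80.3, 76.2]), 7.71) tool x range [-37.5  40.2] y [-43.4  29.2]
```

Emit:
carry_out:
  plan:
    - [[-1.6, 1, 20, 0], [-1.6, 1, 45, 0], [-1.6, 1, 60, 0], [-1.6, 1, 65, 0], [-1.6, 1, 65, 0], [-1.6, 1, 65, 0], [-1.6, 1, 65, 0]]

```text
time_s: 5.37
tool_pos: [447.9, 415.0, -8.7]
ee_rot: [-0.057, 0.998, -0.001, -0.001]
ft_force: [-3.5, -0.7, -1.6]
opening: 59.4
gripper_force: 38.8
```

```bash
python3 - <<'E'
from h import *
p,Rt=mould_rel()
f,X,q,p,Rt=tips()
# carrier walls in this scene picture, given tool frame
u=np.array([-.116,.9932]); v=np.array([-u[1],u[0]])
d=f["depth"]; c=X[...,:2]-p[:2]; a=c@u; b=c@v; z=X[...,2]
w=(d>0)&(z>36)&(z<56)&(abs(b)<72)&(abs(b)>43)&(abs(a+8)<90)&(a<66)
for s in(1,-1):
    k=w&(s*b>0); print("wall",s,"v",np.percentile(b[k],[2,98]).round(1),"u",np.percentile(a[k],[1,99]).round(1))
cv2.imwrite("pics/p4.png",cv2.resize(f["color"][150:320,210:420],None,fx=3,fy=3))
E
```

```text
{'time_s': 5.367, 'tool_pos': [447.942, 415.024, -8.659], 'ee_rot': [-0.057, 0.998, -0.001, -0.001], 'ft_force': [-3.524, -0.748, -1.638], 'opening': 59.423, 'gripper_force': 38.792, 'qpos': [0.654, 0.35, 1.49, 0.001, 1.305, -1.031]}
[[-0.9935 -0.114  -0.0027]
 [-0.114   0.9935 -0.0013]
 [ 0.0029 -0.001  -1.    ]]
top 201 z pct [29.2 35.8 42.2] top rect (array([430.8, 404.5]), array([12.3, 38. ]), 20.52) all (array([424.8, 402.3]), array([25.2, 38. ]), 20.52) tool x range [ 9.8 34.5] y [-25.3   9.5]
scene 813 z pct [26.  39.3 57.5] top rect (array([467.8, 412.4]), array([35.7, 76. ]), 11.98) all (array([448.3, 408.6]), array([74. , 76.8]), 13.54) tool x range [-29.4  34.7] y [-31.2  30. ]
scene finger 1 306 lowest tool z [-27.8 -20. ] world z 11.3 x [-10.5  15.2] y [ 6.3 61.8]
scene finger -1 409 lowest tool z [-16.6 -15.5] world z 6.8 x [-12.9  14.7] y [-44.  -8.]
wall 1 v [47.6 65.9] u [-84.8  64.6]
wall -1 v [-64.4 -45.8] u [-84.8  -3.5]
```

View pics/p4.png

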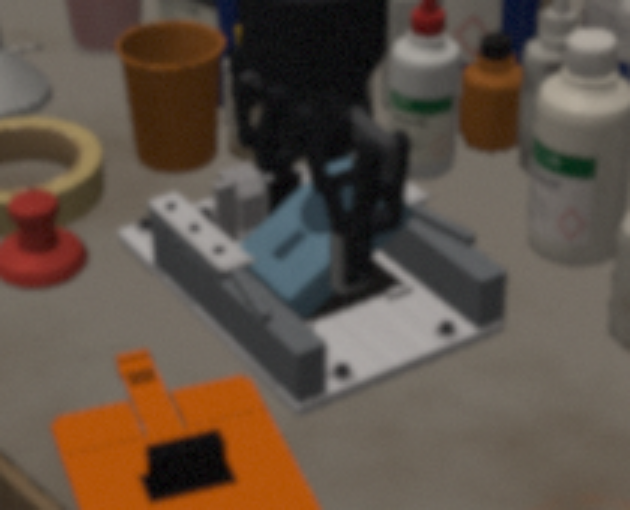

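The picture shows the mould pitched in the grip, with its right end caught at around (360,170) on the right wall. I'll lift and look.

Emit:
carry_out:
  plan:
    - [[0, 0, -20, 0], [0, 0, -40, 0], [0, 0, -65, 0], [0, 0, -65, 0], [0, 0, -65, 0]]

```text
time_s: 5.93
tool_pos: [451.6, 417.2, 59.5]
ee_rot: [-0.057, 0.998, 0.002, 0.003]
ft_force: [0.5, 0.3, -1.7]
opening: 59.2
gripper_force: 38.8
```

```bash
python3 - <<'E'
from h import *
s=state(); p=np.array(s["tool_pos"]); Rt=Ro.from_quat(s["ee_rot"]).as_matrix()
f=eyes.grab_frame("scene"); X=cloud(f); q=(X-p)@Rt
hsv=cv2.cvtColor(f["color"],cv2.COLOR_BGR2HSV)
m=(f["depth"]>0)&(hsv[...,0]>90)&(hsv[...,0]<118)&(hsv[...,1]>70)&(np.hypot(q[...,0],q[...,1])<70)&(X[...,2]>60)
k=q[m]
for y0 in(-35,-20,0,15):
  for x0 in range(-45,45,10):
    j=k[(k[:,0]>=x0)&(k[:,0]<x0+10)&(k[:,1]>=y0)&(k[:,1]<y0+15)]
    if len(j)>4: print("y",y0,"x",x0+5,"tool z min/med",np.percentile(j[:,2],[5,50,95]).round(1),len(j))
for z in(-70,-65,-60,-55,-50,-45,-40,-35,-30,-25,-20,-15): 
    j=k[abs(k[:,2]-z)<2.5]
    if len(j)>3: print(z,len(j),"x",j[:,0].min().round(),j[:,0].max().round())
cv2.imwrite("pics/p5.png",cv2.resize(f["color"][110:320,210:430],None,fx=2.5,fy=2.5))
E
```

```text
{'time_s': 5.933, 'tool_pos': [451.629, 417.153, 59.527], 'ee_rot': [-0.057, 0.998, 0.002, 0.003], 'ft_force': [0.488, 0.277, -1.678], 'opening': 59.181, 'gripper_force': 38.789, 'qpos': [0.654, 0.291, 1.42, -0.001, 1.423, -1.031]}
[[-0.9934 -0.1145  0.0063]
 [-0.1144  0.9934  0.0036]
 [-0.0066  0.0028 -1.    ]]
y -35 x -40 tool z min/med [-66.4 -62.2 -59.1] 10
y -35 x -30 tool z min/med [-194.2  -59.2  -55. ] 16
y -35 x -20 tool z min/med [-290.5 -187.5  -52.9] 48
y -35 x -10 tool z min/med [-300.3 -270.6 -236.8] 71
y -35 x 0 tool z min/med [-301.9 -272.2 -100.3] 61
y -35 x 10 tool z min/med [-300.8 -253.4  -36.4] 152
y -35 x 20 tool z min/med [-301.4 -234.9  -33. ] 217
y -35 x 30 tool z min/med [-305.9  -40.7  -29.9] 133
y -20 x 0 tool z min/med [-60.3 -56.9 -53.3] 33
y -20 x 10 tool z min/med [-54.1 -51.  -48.1] 47
y -20 x 20 tool z min/med [-126.7  -45.7  -43. ] 58
y -20 x 30 tool z min/med [-297.9 -249.1  -36.3] 174
y -20 x 40 tool z min/med [-306.1 -186.   -34.5] 21
y 0 x -20 tool z min/med [-71.5 -70.8 -69.2] 7
y 0 x -10 tool z min/med [-65.2 -62.6 -60.6] 28
y 0 x 0 tool z min/med [-61.3 -58.4 -55.4] 42
y 0 x 10 tool z min/med [-105.   -52.4  -48.3] 51
y 0 x 20 tool z min/med [-49.2 -45.3 -42.2] 44
y 0 x 30 tool z min/med [-286.1  -40.7  -35.6] 58
y 0 x 40 tool z min/med [-188.1 -171.   -35. ] 20
y 15 x -30 tool z min/med [-75.9 -74.1 -73.8] 5
y 15 x -10 tool z min/med [-65.1 -62.3 -59. ] 25
y 15 x 0 tool z min/med [-59.3 -56.6 -54.1] 40
y 15 x 10 tool z min/med [-54.5 -51.  -47.9] 38
y 15 x 20 tool z min/med [-48.3 -45.3 -42.2] 26
y 15 x 30 tool z min/med [-43.4 -40.5 -37.7] 25
-70 21 x -28.0 -4.0
-65 39 x -39.0 5.0
-60 116 x -39.0 3.0
-55 135 x -30.0 11.0
-50 153 x -24.0 21.0
-45 158 x 12.0 30.0
-40 166 x 13.0 35.0
-35 94 x 11.0 36.0
-30 24 x 15.0 34.0
```

View pics/p5.png

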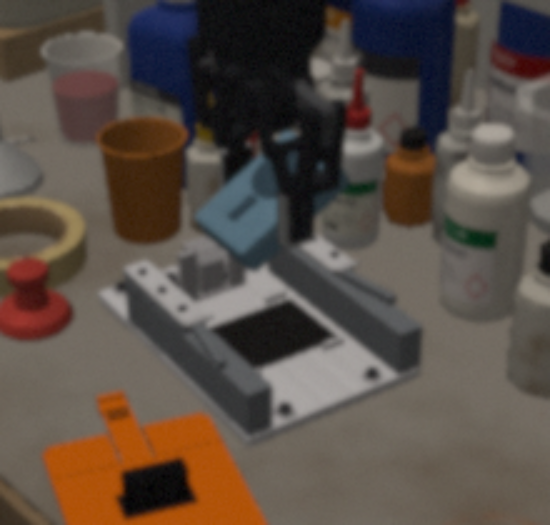

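The mould is pitched about 30° in the grip. I'll set it back on the open bench, flatten it, and regrasp with more force.

Emit:
carry_out:
  plan:
    - [[5, -20, 0, 0], [13, -60, 0, 0], [22, -100, 0, 0], [31, -140, 0, 0], [40, -180, 0, 0], [44, -201, 20, 0], [44, -201, 50, 0], [44, -201, 50, 0], [44, -201, 50, 0], [44, -201, 50, 0], [44, -201, 50, 0]]

```text
time_s: 6.9
tool_pos: [429.8, 212.6, 8.0]
ee_rot: [-0.058, 0.998, 0.0, 0.001]
ft_force: [0.4, 0.3, -0.5]
opening: 59.5
gripper_force: 38.7
```

Emit:
carry_out:
  plan:
    - [[0, 0, 8, 0], [0, 0, 16, 0], [0, 0, 22, 0], [0, 0, 27, 0], [0, 0, 31, 0], [0, 0, 35, 0], [0, 0, 38, 0], [0, 0, 40, 0], [0, 0, 41, 0], [0, 0, 42, 0], [0, 0, 42, 0]]

```text
time_s: 7.82
tool_pos: [437.1, 212.9, -29.3]
ee_rot: [-0.058, 0.998, 0.001, 0.009]
ft_force: [7.3, -1.9, 15.7]
opening: 59.5
gripper_force: 42.7
```

Emit:
carry_out:
  plan:
    - [[0, 0, -2, 0], [0, 0, -2, 0], [0, 0, -2, 0], [0, 0, -2, 0], [0, 0, -2, 0], [0, 0, -2, 0], [0, 0, -2, 0], [0, 0, -2, 0]]
  gripper: 0.95

```text
time_s: 8.48
tool_pos: [428.3, 211.5, -33.6]
ee_rot: [-0.058, 0.998, -0.0, -0.0]
ft_force: [0.1, -0.1, -0.1]
opening: 81.0
gripper_force: 0.0
```

```bash
cat > mm.py <<'E'
from h import *
s=state(); p=np.array(s["tool_pos"]); Rt=Ro.from_quat(s["ee_rot"]).as_matrix()
f=eyes.grab_frame("scene"); X=cloud(f); q=(X-p)@Rt
hsv=cv2.cvtColor(f["color"],cv2.COLOR_BGR2HSV)
m=(f["depth"]>0)&(hsv[...,0]>90)&(hsv[...,0]<118)&(hsv[...,1]>70)&(np.hypot(q[...,0],q[...,1])<70)&(q[...,2]>-90)
P=X[m]; k=q[m]; zt=np.percentile(P[:,2],85); t=abs(P[:,2]-zt)<6
A=np.c_[k[t][:,:2],np.ones(t.sum())]; sol=np.linalg.lstsq(A,k[t][:,2],rcond=None)[0]
print("top plane slopes x,y deg",np.degrees(sol[:2]).round(1),"z world",np.percentile(P[:,2],[5,50,95]).round(1),"rect tool",rect(k[t]),"x",np.percentile(k[t][:,0],[.5,99.5]).round(1),"y",np.percentile(k[t][:,1],[.5,99.5]).round(1))
g=(f["depth"]>0)&(f["color"].max(2)<110)&(X[...,2]>30)&(abs(q[...,0])<18)&(abs(q[...,1])>26)&(abs(q[...,1])<60)&(q[...,2]>-85)&(q[...,2]<-48)
for s_ in(1,-1):
    j=q[g&(s_*q[...,1]>0)]
    if len(j)>5: print("finger",s_,len(j),"x",np.percentile(j[:,0],[1,99]).round(1),"y",np.percentile(j[:,1],[2,98]).round(1))
E
python3 mm.py
```

```text
{'time_s': 8.483, 'tool_pos': [428.285, 211.52, -33.59], 'ee_rot': [-0.058, 0.998, -0.0, -0.0], 'ft_force': [0.143, -0.069, -0.093], 'opening': 81.006, 'gripper_force': 0.0, 'qpos': [0.34, 0.107, 1.845, 0.0, 1.191, -1.346]}
[[-9.934e-01 -1.150e-01 -6.000e-04]
 [-1.150e-01  9.934e-01 -1.000e-04]
 [ 6.000e-04 -1.000e-04 -1.000e+00]]
top plane slopes x,y deg [ 2.1 -0.2] z world [10.5 21.1 23.4] rect tool (array([-4.9, -0.6]), array([76.8, 74.7]), 20.54) x [-49.9  28.1] y [-29.6  27.8]
finger 1 193 x [-11.4  12.9] y [39.  51.2]
finger -1 133 x [-4.  12.7] y [-55.2 -41.1]
```

Emit:
carry_out:
  plan:
    - [[0, 0, -20, 0], [-4, 0, -50, 0], [-8, 0, -70, 0], [-8, 0, -70, 0], [-8, 0, -70, 0], [-8, 0, -70, 0], [-8, 0, -70, 0], [-8, 0, -70, 0]]
  gripper: 1

```text
time_s: 9.2
tool_pos: [435.2, 212.1, 35.1]
ee_rot: [-0.058, 0.998, -0.0, -0.002]
ft_force: [-0.1, -0.3, -0.2]
opening: 85.8
gripper_force: 0.0
```

```bash
python3 - <<'E'
from h import *
s=state(); p=np.array(s["tool_pos"]); Rt=Ro.from_quat(s["ee_rot"]).as_matrix()
for n in("scene","top"):
    f=eyes.grab_frame(n); X=cloud(f); q=(X-p)@Rt
    hsv=cv2.cvtColor(f["color"],cv2.COLOR_BGR2HSV)
    m=(f["depth"]>0)&(hsv[...,0]>90)&(hsv[...,0]<118)&(hsv[...,1]>70)&(np.hypot(q[...,0],q[...,1])<75)&(X[...,2]>18)&(X[...,2]<29)
    print(n,"mould tool",rect(q[m]),"world",rect(X[m]))
    g=(f["depth"]>0)&(f["color"].max(2)<110)&(abs(q[...,0])<25)&(abs(q[...,1])>26)&(abs(q[...,1])<65)&(q[...,2]>-75)&(q[...,2]<-48)
    for s_ in(1,-1):
        j=q[g&(s_*q[...,1]>0)]
        if len(j)>5: print("finger",s_,len(j),"x",np.percentile(j[:,0],[1,99]).round(1),"y",np.percentile(j[:,1],[2,98]).round(1))
E
```

```text
{'time_s': 9.2, 'tool_pos': [435.22, 212.052, 35.112], 'ee_rot': [-0.058, 0.998, -0.0, -0.002], 'ft_force': [-0.097, -0.34, -0.241], 'opening': 85.776, 'gripper_force': 0.0, 'qpos': [0.336, 0.041, 1.761, 0.0, 1.342, -1.35]}
[[-9.934e-01 -1.150e-01 -3.000e-03]
 [-1.150e-01  9.934e-01 -1.000e-03]
 [ 3.100e-03 -6.000e-04 -1.000e+00]]
scene mould tool (array([-5.4, -1.9]), array([57.1, 81. ]), 89.76) world (array([440.7, 210.8]), array([81. , 57.1]), 6.85)
finger 1 277 x [-11.4  11.5] y [41.4 54.2]
finger -1 305 x [-6.7 11.4] y [-57.2 -43.1]
top mould tool (array([-7.6,  4.1]), array([56.2, 81.2]), 89.97) world (array([442.2, 217. ]), array([81.2, 56.2]), 6.63)
finger 1 11 x [5.6 9.8] y [46.6 57.4]
```

Emit:
carry_out:
  plan:
    - [[-5.6, -0.9, 20, 0], [-5.6, -0.9, 45, 0], [-5.6, -0.9, 62, 0], [-5.6, -0.9, 67, 0], [-5.6, -0.9, 67, 0], [-5.6, -0.9, 67, 0], [-5.6, -0.9, 67, 0]]

```text
time_s: 9.88
tool_pos: [443.3, 212.7, -29.0]
ee_rot: [-0.058, 0.998, 0.0, 0.001]
ft_force: [-0.0, 1.2, 0.7]
opening: 85.1
gripper_force: 0.0
```

Emit:
carry_out:
  plan:
    - [[0, 0, 0, 0], [0, 0, 0, 0], [0, 0, 0, 0], [0, 0, 0, 0], [0, 0, 0, 0], [0, 0, 0, 0], [0, 0, 0, 0], [0, 0, 0, 0]]
  gripper: 0.5
  grip_force: 60

```text
time_s: 10.55
tool_pos: [443.5, 212.8, -28.7]
ee_rot: [-0.058, 0.998, 0.001, 0.002]
ft_force: [-0.2, 0.2, 5.5]
opening: 58.7
gripper_force: 67.4
```

Emit:
carry_out:
  plan:
    - [[0, 0, -30, 0], [0, 0, -65, 0], [0, 0, -95, 0], [0, 0, -95, 0], [0, 0, -95, 0], [0, 0, -95, 0], [0, 0, -95, 0]]

```text
time_s: 11.13
tool_pos: [440.6, 211.7, 62.7]
ee_rot: [-0.058, 0.998, -0.001, -0.002]
ft_force: [0.1, -0.7, -2.2]
opening: 59.0
gripper_force: 66.8
```

```bash
python3 mm.py
```

```text
{'time_s': 11.133, 'tool_pos': [440.638, 211.693, 62.67], 'ee_rot': [-0.058, 0.998, -0.001, -0.002], 'ft_force': [0.104, -0.747, -2.195], 'opening': 59.041, 'gripper_force': 66.765, 'qpos': [0.332, 0.027, 1.717, 0.0, 1.402, -1.354]}
[[-9.934e-01 -1.150e-01 -3.800e-03]
 [-1.150e-01  9.934e-01 -1.300e-03]
 [ 3.900e-03 -8.000e-04 -1.000e+00]]
top plane slopes x,y deg [ 1.4 -0.8] z world [100.7 112.5 115. ] rect tool (array([ 2.7, -7.1]), array([73.3, 81.1]), 89.49) x [-35.1  42.6] y [-41.8  29.4]
finger 1 485 x [-11.3  12.9] y [27.7 52.9]
finger -1 429 x [-8.8 13.6] y [-58.7 -28.2]
```

Emit:
carry_out:
  plan:
    - [[-5, 30, 0, 0], [-11, 65, 0, 0], [-17, 100, 0, 0], [-23, 140, 0, 0], [-29, 175, 0, 0], [-32, 195, 0, 0], [-33, 202, 0, 0], [-33, 202, 0, 0], [-33, 202, 0, 0], [-33, 202, 0, 0], [-33, 202, 0, 0], [-33, 202, 0, 0]]

```text
time_s: 12.18
tool_pos: [452.0, 415.4, 64.9]
ee_rot: [-0.057, 0.998, -0.0, 0.0]
ft_force: [-0.4, -0.1, -1.3]
opening: 58.5
gripper_force: 66.7
```

```bash
cat > rel.py <<'E'
from h import *
env_p=None
for r in range(2):
    f=eyes.grab_frame("scene")
s=state(); p=np.array(s["tool_pos"]); Rt=Ro.from_quat(s["ee_rot"]).as_matrix()
X=cloud(f); q=(X-p)@Rt; ok=f["depth"]>0
hsv=cv2.cvtColor(f["color"],cv2.COLOR_BGR2HSV)
m=ok&(hsv[...,0]>90)&(hsv[...,0]<118)&(hsv[...,1]>70)&(np.hypot(q[...,0],q[...,1])<70)&(q[...,2]>-90)&(q[...,2]<0)
k=q[m]; t=(k[:,2]<np.median(k[:,2])+6)
A=np.c_[k[t][:,:2],np.ones(t.sum())]; sol=np.linalg.lstsq(A,k[t][:,2],rcond=None)[0]
print("mould slopes",np.degrees(sol[:2]).round(1),"topz",np.median(X[m][:,2]),"x",np.percentile(k[t][:,0],[1,99]).round(1),"y",np.percentile(k[t][:,1],[1,99]).round(1),rect(k[t]))
g=ok&(f["color"].max(2)<110)&(abs(q[...,0])<18)&(abs(q[...,1])>26)&(abs(q[...,1])<60)&(q[...,2]>-85)&(q[...,2]<-60)
for s_ in(1,-1):
    j=q[g&(s_*q[...,1]>0)]
    if len(j)>5: print("finger",s_,len(j),"x",np.percentile(j[:,0],[1,99]).round(1),"y",np.percentile(j[:,1],[2,98]).round(1))
z=X[...,2]; a=q[...,1]; b=q[...,0]
w=ok&(z>36)&(z<56)&(abs(b)<76)&(abs(b)>40)&(a>-95)&(a<75)&(f["color"].max(2)>0)&(hsv[...,1]<70)
for s_ in(1,-1):
    kk=w&(s_*b>0); bb=b[kk]; aa=a[kk]
    e=[np.percentile(bb[(aa>i)&(aa<i+10)],[3,97]) for i in range(-80,60,10) if ((aa>i)&(aa<i+10)).sum()>12]
    print("wall",s_,"x edges",np.median(e,0).round(1),"y",np.percentile(aa,[1,99]).round(1))
E
python3 rel.py
```

```text
{'time_s': 12.283, 'tool_pos': [452.015, 415.838, 65.054], 'ee_rot': [-0.057, 0.998, 0.0, 0.0], 'ft_force': [0.487, -0.155, -0.174], 'opening': 58.611, 'gripper_force': 66.697, 'qpos': [0.651, 0.291, 1.409, -0.0, 1.441, -1.033]}
[[-9.935e-01 -1.138e-01  3.000e-04]
 [-1.138e-01  9.935e-01  2.000e-04]
 [-3.000e-04  1.000e-04 -1.000e+00]]
mould slopes [2.5 2.2] topz 114.28401238287864 x [-37.6  42.5] y [-60.6  31.3] (array([ 7.8, -4.2]), array([101.1,  84. ]), 47.76)
finger 1 255 x [-11.8  13. ] y [27. 53.]
finger -1 170 x [-10.7  13.4] y [-59.6 -30.8]
wall 1 x edges [52.5 69.6] y [-85.   64.2]
wall -1 x edges [-59.3 -42.4] y [-84.5  45.3]
```

Emit:
carry_out:
  plan:
    - [[2.6, -0.5, 0, 0], [2.6, -0.5, 15, 0], [2.6, -0.5, 30, 0], [2.6, -0.5, 42, 0], [2.6, -0.5, 50, 0], [2.6, -0.5, 55, 0], [2.6, -0.5, 60, 0], [2.6, -0.5, 60, 0], [2.6, -0.5, 60, 0], [2.6, -0.5, 60, 0]]

```text
time_s: 13.12
tool_pos: [449.7, 416.3, 5.6]
ee_rot: [-0.058, 0.998, 0.0, 0.001]
ft_force: [0.2, -0.3, -1.0]
opening: 58.5
gripper_force: 66.7
```

```bash
python3 rel.py
```

```text
{'time_s': 13.217, 'tool_pos': [449.717, 416.306, 5.616], 'ee_rot': [-0.058, 0.998, 0.0, 0.001], 'ft_force': [0.922, -0.699, -1.013], 'opening': 58.585, 'gripper_force': 66.734, 'qpos': [0.654, 0.337, 1.475, 0.0, 1.328, -1.032]}
[[-9.934e-01 -1.150e-01  1.300e-03]
 [-1.150e-01  9.934e-01  1.000e-03]
 [-1.400e-03  9.000e-04 -1.000e+00]]
mould slopes [2.5 3.4] topz 55.08418590606387 x [-35.   42.8] y [-60.1  29.6] (array([ 4.5, -5.5]), array([92. , 88.8]), 42.54)
finger 1 219 x [-11.9  12.6] y [27.5 52.8]
finger -1 154 x [-11.5  13.2] y [-59.7 -29.8]
wall 1 x edges [49.9 67.3] y [-85.5  63.9]
wall -1 x edges [-61.6 -45.1] y [-86.   62.6]
```

Emit:
carry_out:
  plan:
    - [[0, -0.7, 5, 0], [0, -0.7, 10, 0], [0, -0.7, 14, 0], [0, -0.7, 17, 0], [0, -0.7, 19, 0], [0, -0.7, 21, 0], [0, -0.7, 22.5, 0], [0, -0.7, 24, 0], [0, -0.7, 24, 0], [0, -0.7, 24, 0]]

```text
time_s: 14.05
tool_pos: [449.3, 415.2, -19.3]
ee_rot: [-0.058, 0.998, 0.0, 0.0]
ft_force: [-0.3, -0.5, -0.9]
opening: 59.0
gripper_force: 66.7
```

Emit:
carry_out:
  plan:
    - [[0, 0, 1, 0], [0, 0, 1, 0], [0, 0, 1, 0]]

```text
time_s: 14.3
tool_pos: [449.3, 415.2, -20.2]
ee_rot: [-0.058, 0.998, 0.0, 0.0]
ft_force: [0.6, 0.2, -0.9]
opening: 58.8
gripper_force: 66.7
```

Emit:
carry_out:
  plan:
    - [[0, 0, 1, 0], [0, 0, 1, 0], [0, 0, 1, 0], [0, 0, 1, 0], [0, 0, 1, 0], [0, 0, 1, 0], [0, 0, -20, 0], [0, 0, -50, 0], [0, 0, -85, 0], [0, 0, -110, 0], [0, 0, -110, 0]]
  gripper: 0.84

```text
time_s: 15.22
tool_pos: [452.8, 417.9, 97.9]
ee_rot: [-0.058, 0.998, 0.004, 0.006]
ft_force: [-0.3, 0.2, 1.5]
opening: 71.6
gripper_force: 0.0
```

```bash
python3 - <<'E'
from h import *
s=state()
f=eyes.grab_frame("scene"); X=cloud(f); ok=f["depth"]>0
hsv=cv2.cvtColor(f["color"],cv2.COLOR_BGR2HSV); u=np.array([-.1158,.9933]); v=np.array([-u[1],u[0]]); O=np.array([446.35,428.85])
c=X[...,:2]-O; a=c@u; b=c@v
m=ok&(hsv[...,0]>90)&(hsv[...,0]<118)&(hsv[...,1]>70)&(abs(a)<75)&(abs(b)<55)&(X[...,2]<60)
P=X[m]; z=P[:,2]; t=abs(z-np.median(z))<6; Q=np.c_[a[m],b[m],z][t]
A=np.c_[Q[:,:2],np.ones(len(Q))]; sol=np.linalg.lstsq(A,Q[:,2],rcond=None)[0]
print("slopes deg",np.degrees(sol[:2]).round(2),"z",np.percentile(z,[5,50,95]).round(1),"rect carrier",rect(Q),"u",np.percentile(Q[:,0],[1,99]).round(1),"v",np.percentile(Q[:,1],[1,99]).round(1))
cv2.imwrite("pics/p6.png",cv2.resize(f["color"][170:320,220:420],None,fx=3,fy=3))
E
```

```text
{'time_s': 15.217, 'tool_pos': [452.818, 417.946, 97.919], 'ee_rot': [-0.058, 0.998, 0.004, 0.006], 'ft_force': [-0.281, 0.249, 1.535], 'opening': 71.633, 'gripper_force': 0.0, 'qpos': [0.653, 0.264, 1.376, 0.0, 1.488, -1.033]}
[[-0.9933 -0.1151  0.0111]
 [-0.115   0.9933  0.0086]
 [-0.012   0.0072 -0.9999]]
slopes deg [ 2.82 -0.07] z [17.7 29.2 31.6] rect carrier (array([-17.7,  -3.1]), array([57. , 81.6]), 1.5) u [-45.2   8.4] v [-39.7  36.2]
```

View pics/p6.png

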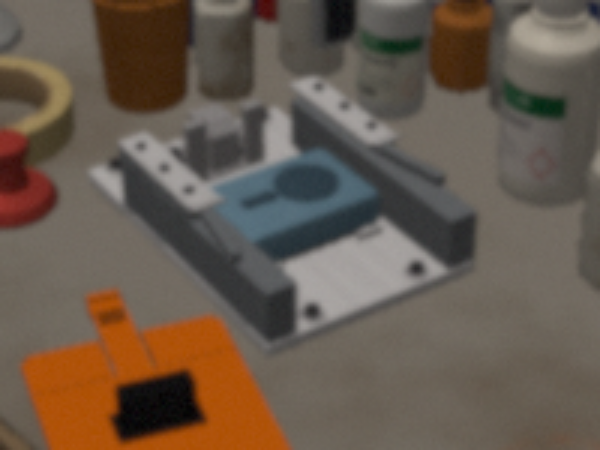

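The mould sits between the ribs, cavity up (around (300,195)). I'll check its level against the carrier base and measure the cover and grip.

```bash
cat > cov.py <<'E'
from h import *
s=state(); u=np.array([-.1158,.9933]); v=np.array([-u[1],u[0]]); O=np.array([446.5,429.5])
for n in("scene","top"):
    f=eyes.grab_frame(n); X=cloud(f); ok=f["depth"]>0; hsv=cv2.cvtColor(f["color"],cv2.COLOR_BGR2HSV)
    c=X[...,:2]-O; a=c@u; b=c@v; z=X[...,2]
    def pl(m,l):
        A=np.c_[a[m],b[m],np.ones(m.sum())]
        if m.sum()>20: print(n,l,m.sum(),"slopes",np.degrees(np.linalg.lstsq(A,z[m],rcond=None)[0][:2]).round(2),"z",np.median(z[m]).round(1),rect(np.c_[a[m],b[m]]))
    pl(ok&(hsv[...,0]>90)&(hsv[...,0]<118)&(hsv[...,1]>70)&(abs(a)<75)&(abs(b)<55)&(abs(z-30)<5),"mould")
    pl(ok&(hsv[...,1]<60)&(abs(a)<95)&(abs(b)<40)&(z<13)&(z>2),"base")
    pl(ok&(hsv[...,0]>5)&(hsv[...,0]<20)&(hsv[...,1]>170)&(np.hypot(X[...,0]-325,X[...,1]-300)<75)&(abs(z-11)<5),"plate")
    org=ok&(hsv[...,0]>5)&(hsv[...,0]<20)&(hsv[...,1]>170)&(np.hypot(X[...,0]-325,X[...,1]-320)<110)&(z<18)&(z>4)
    P=X[org]
    for th in np.radians([83.2,83.7,84.2]):
        e=np.array([np.cos(th),np.sin(th)]); g=np.array([-e[1],e[0]]); A=P[:,:2]@e; B=P[:,:2]@g
        w=A<np.percentile(A,1)+100
        print(n,"deg",np.degrees(th).round(1),"back,front",np.percentile(A,[.5,99.5]).round(1),"sides",np.percentile(B[w],[.5,99.5]).round(1), "centre xy",(e*(np.percentile(A,.5)+55.5)+g*np.percentile(B[w],[.5,99.5]).mean()).round(1))
    r=cv2.minAreaRect(P[:,:2].astype(np.float32)); print(n,"all",np.round(r[0],1),np.round(r[1],1),r[2])
    bk=ok&(hsv[...,2]<75)&(np.hypot(X[...,0]-323,X[...,1]-298)<45)&(z>28)&(z<38); print(n,"grip top",rect(X[bk]),X[bk].mean(0).round(1),bk.sum())
E
python3 cov.py
```

```text
{'time_s': 15.267, 'tool_pos': [451.617, 416.996, 94.743], 'ee_rot': [-0.058, 0.998, 0.003, 0.004], 'ft_force': [-0.047, 0.23, -1.213], 'opening': 71.811, 'gripper_force': 0.0, 'qpos': [0.653, 0.266, 1.38, 0.0, 1.487, -1.033]}
[[-0.9933 -0.115   0.0075]
 [-0.115   0.9933  0.0058]
 [-0.0081  0.0049 -1.    ]]
scene mould 893 slopes [ 2.01 -0.23] z 29.6 (array([-18.2,  -2. ]), array([56.2, 79.6]), 2.33)
scene base 1121 slopes [0.5  0.16] z 7.6 (array([-0. , -0.5]), array([ 79.3, 190. ]), 89.65)
scene plate 3423 slopes [-0.16 -0.01] z 10.3 (array([-102.7,  135.3]), array([102.6, 125.3]), 76.82)
scene deg 83.2 back,front [286.2 431.8] sides [-335.  -233.9] centre xy [322.9 305.6]
scene deg 83.7 back,front [283.8 429.3] sides [-338.  -236.8] centre xy [322.9 305.8]
scene deg 84.2 back,front [281.3 426.8] sides [-340.9 -239.6] centre xy [322.8 305.8]
scene all [325.4 324.1] [149.9 102.6] 83.4666748046875
scene grip top (array([321.1, 293.4]), array([11.3, 33.5]), 82.45) [320.8 292.2  31.5] 169
top mould 332 slopes [ 2.79 -0.59] z 30.7 (array([-30. ,  12.6]), array([37.8, 55.2]), 18.02)
top base 1683 slopes [ 0.27 -0.31] z 8.7 (array([0. , 0.7]), array([ 79.2, 190.1]), 89.66)
top plate 613 slopes [ 0.03 -0.04] z 11.1 (array([-74.2, 117.5]), array([116.6,  63.6]), 50.34)
top deg 83.2 back,front [328.5 435. ] sides [-335.  -235.5] centre xy [328.7 347.6]
top deg 83.7 back,front [325.6 432.6] sides [-338.1 -238.8] centre xy [328.6 347.2]
top deg 84.2 back,front [322.7 430. ] sides [-341.2 -242.2] centre xy [328.4 346.8]
top all [342.1 349.4] [ 79.8 118.1] 56.9881591796875
top grip top (array([0., 0.]), array([0., 0.]), 0.0) [nan nan nan] 0cov.py:19: RuntimeWarning: Mean of empty slice.
  bk=ok&(hsv[...,2]<75)&(np.hypot(X[...,0]-323,X[...,1]-298)<45)&(z>28)&(z<38); print(n,"grip top",rect(X[bk]),X[bk].mean(0).round(1),bk.sum())
  ret = um.true_divide(
```

Mould level and position are within tolerance. On to the cover: I'll hover over the grip with the fingers nearly shut, to measure where the tips come.

Emit:
carry_out:
  plan:
    - [[40, -30, 0, 0.1], [75, -56, 0, 0.225], [107, -80, 10, 0.225], [130, -97, 25, 0.225], [142, -106, 30, 0.225], [142, -106, 30, 0.225], [142, -106, 30, 0.225], [142, -106, 30, 0.225], [142, -106, 30, 0.225], [142, -106, 30, 0.225], [142, -106, 30, 0.225], [142, -106, 30, 0.225]]
  gripper: 0.14

```text
time_s: 16.37
tool_pos: [321.0, 294.1, 60.0]
ee_rot: [0.055, 0.998, 0.0, 0.0]
ft_force: [0.6, 0.6, -0.2]
opening: 11.8
gripper_force: 0.0
```

```bash
cat > gr.py <<'E'
from h import *
for i in range(2): f=eyes.grab_frame("scene")
s=state(); p=np.array(s["tool_pos"]); Rt=Ro.from_quat(s["ee_rot"]).as_matrix()
X=cloud(f); q=(X-p)@Rt; ok=f["depth"]>0; hsv=cv2.cvtColor(f["color"],cv2.COLOR_BGR2HSV); z=X[...,2]
g=ok&(f["color"].max(2)<110)&(abs(q[...,0])<18)&(abs(q[...,1])<62)&(z>45)&(q[...,2]>-70)&(q[...,2]<0)
j=q[g]; print(len(j),"tips z",np.sort(j[:,2])[-25:].round(0),"x",np.percentile(j[:,0],[1,99]).round(1),"y",np.percentile(j[:,1],[1,99]).round(1))
org=ok&(hsv[...,0]>5)&(hsv[...,0]<20)&(hsv[...,1]>170)&(np.hypot(X[...,0]-325,X[...,1]-320)<110)&(z<18)&(z>4)
r=cv2.minAreaRect(X[org][:,:2].astype(np.float32)); print("all",np.round(r[0],1),np.round(r[1],1),r[2],"tool",rect(q[org]))
bk=ok&(hsv[...,2]<75)&(np.hypot(X[...,0]-323,X[...,1]-298)<45)&(z>29)&(z<36); print("grip top",rect(X[bk]),"tool",rect(q[bk]),q[bk].mean(0).round(1),bk.sum())
E
python3 gr.py
```

```text
{'time_s': 16.467, 'tool_pos': [320.708, 293.811, 59.801], 'ee_rot': [0.055, 0.998, 0.0, 0.0], 'ft_force': [-0.27, -0.49, 0.553], 'opening': 12.146, 'gripper_force': 0.0, 'qpos': [0.611, -0.097, 1.843, 0.0, 1.395, -0.85]}
[[-9.940e-01  1.095e-01  1.000e-04]
 [ 1.095e-01  9.940e-01  1.000e-04]
 [-1.000e-04  1.000e-04 -1.000e+00]]
421 tips z [-31. -30. -30. -30. -30. -30. -30. -30. -30. -30. -30. -29. -29. -29.
 -29. -29. -29. -28. -28. -28. -28. -28. -28. -28. -28.] x [-11.4  11. ] y [-20.8  12.6]
all [325.2 323.7] [151.2 102.4] 83.33646392822266 tool (array([-1.2, 30.2]), array([102.4, 151.2]), 0.38)
grip top (array([321.3, 293.8]), array([12.1, 33.7]), 82.77) tool (array([-0.6,  0. ]), array([33.7, 12.1]), 0.94) [-0.3 -1.2 28. ] 152
```

Emit:
carry_out:
  plan:
    - [[-0.3, -0.3, 0, 0.006], [-0.3, -0.3, 0, 0.006], [-0.3, -0.3, 20, 0.006], [-0.3, -0.3, 45, 0.006], [-0.3, -0.3, 60, 0.006], [-0.3, -0.3, 68, 0.006], [-0.3, -0.3, 73, 0.006], [-0.3, -0.3, 73, 0.006], [-0.3, -0.3, 73, 0.006]]
  gripper: 0.5

```text
time_s: 17.22
tool_pos: [321.2, 293.6, -12.6]
ee_rot: [0.058, 0.998, 0.0, 0.0]
ft_force: [-0.0, 0.3, -0.1]
opening: 42.6
gripper_force: 0.0
```

Emit:
carry_out:
  plan:
    - [[0, 0, 0, 0], [0, 0, 0, 0], [0, 0, 0, 0], [0, 0, 0, 0], [0, 0, 0, 0], [0, 0, 0, 0], [0, 0, 0, 0], [0, 0, 0, 0]]
  gripper: 0.05
  grip_force: 60

```text
time_s: 17.88
tool_pos: [321.6, 294.0, -11.9]
ee_rot: [0.058, 0.998, 0.001, 0.001]
ft_force: [-0.4, 0.1, 5.9]
opening: 10.2
gripper_force: 61.9
```

Emit:
carry_out:
  plan:
    - [[0, 0, -30, 0], [0, 0, -65, 0], [-15, 6, -80, -0.05], [-45, 17, -80, -0.12], [-75, 29, -80, -0.2], [-103, 40, -80, -0.232], [-124, 47, -80, -0.232], [-132, 51, -80, -0.232], [-132, 51, -80, -0.232], [-132, 51, -80, -0.232], [-132, 51, -80, -0.232], [-132, 51, -80, -0.232]]

```text
time_s: 18.88
tool_pos: [456.2, 328.4, 66.5]
ee_rot: [-0.058, 0.998, -0.0, -0.001]
ft_force: [-0.0, 0.6, -1.8]
opening: 10.4
gripper_force: 60.9
```

```bash
cat > rc.py <<'E'
from h import *
u=np.array([-.1158,.9933]); v=np.array([-u[1],u[0]]); O=np.array([446.5,429.5])
for i in range(2): fs=eyes.grab_frame("scene")
ft=eyes.grab_frame("top")
s=state(); p=np.array(s["tool_pos"])
print("tool in carrier u,v",((p[:2]-O)@u).round(1),((p[:2]-O)@v).round(1))
for n,f in(("scene",fs),("top",ft)):
    X=cloud(f); ok=f["depth"]>0; hsv=cv2.cvtColor(f["color"],cv2.COLOR_BGR2HSV); z=X[...,2]
    c=X[...,:2]-O; a=c@u; b=c@v
    org=ok&(hsv[...,0]>5)&(hsv[...,0]<20)&(hsv[...,1]>150)&(abs(b)<90)&(a<90)&(a>-200)&(z>20)
    if org.sum()<30: continue
    zz=z[org]; t=org&(abs(z-np.median(zz))<8); Q=np.c_[a[t],b[t]].astype(np.float32); pl=Q[(Q[:,0]<np.percentile(Q[:,0],1)+95)&(Q[:,0]>np.percentile(Q[:,0],1)+15)]
    A=np.c_[Q,np.ones(len(Q))]; sl=np.degrees(np.linalg.lstsq(A,z[t],rcond=None)[0][:2])
    e=np.array([[i,*np.percentile(pl[(pl[:,0]>i)&(pl[:,0]<=i+8)][:,1],[2,98])] for i in np.arange(-200,60,8) if ((pl[:,0]>i)&(pl[:,0]<=i+8)).sum()>15])
    print(n,"cover",t.sum(),"z",np.median(zz).round(1),"slopes",sl.round(1),"u",np.percentile(Q[:,0],[.5,99.5]).round(1),"edges v",np.median(e[:,1:],0).round(1),"mid",np.median(e[:,1:].mean(1)).round(1),"yaw edges",[np.degrees(np.polyfit(e[:,0],e[:,k],1)[0]).round(1) for k in(1,2)],rect(Q))
    w=ok&(hsv[...,1]<70)&(z>36)&(z<56)&(abs(b)<76)&(abs(b)>38)&(a<60)&(a>-104)
    for s_ in(1,-1):
        kk=w&(s_*b>0); bb=b[kk]; aa=a[kk]
        e=[np.percentile(bb[(aa>i)&(aa<i+8)],[3,97]) for i in range(-100,56,8) if ((aa>i)&(aa<i+8)).sum()>12]
        if len(e): print(n,"wall",s_,len(e),"v edges",np.median(e,0).round(1),"u",np.percentile(aa,[1,99]).round(1))
E
python3 rc.py
```

```text
{'time_s': 19.033, 'tool_pos': [456.897, 328.612, 66.966], 'ee_rot': [-0.058, 0.998, 0.0, 0.0], 'ft_force': [0.995, -0.07, -1.626], 'opening': 10.084, 'gripper_force': 60.914, 'qpos': [0.523, 0.181, 1.54, 0.0, 1.421, -1.165]}
[[-9.932e-01 -1.165e-01  1.000e-04]
 [-1.165e-01  9.932e-01  1.000e-04]
 [-1.000e-04  1.000e-04 -1.000e+00]]
tool in carrier u,v -101.4 1.4
scene cover 2446 z 88.9 slopes [-0.4  0.2] u [-146.5   -0.4] edges v [-46.8  52.2] mid 2.7 yaw edges [np.float64(21.9), np.float64(0.1)] (array([-72.1,   1.5]), array([104.2, 150.6]), 89.79)
scene wall 1 19 v edges [48.5 65.8] u [-98.8  51.1]
scene wall -1 5 v edges [-63.3 -46.7] u [-100.    51.6]
top cover 1414 z 89.9 slopes [-0.6  0.2] u [-105.3    2.3] edges v [-7.6 49.5] mid 0.7 yaw edges [np.float64(-9.4), np.float64(-37.8)] (array([-46.9,  14.6]), array([ 81.1, 121.8]), 27.56)
top wall 1 20 v edges [47.3 64.4] u [-95.2  53.5]
top wall -1 12 v edges [-64.6 -47.4] u [-33.2  54. ]
```

Emit:
carry_out:
  plan:
    - [[-0.3, 0, 10, 0], [-0.3, 0, 22, 0], [-0.3, 0, 30, 0], [-0.3, 0, 35, 0], [-0.3, 0, 38, 0], [-0.3, 0, 40, 0], [-0.3, 0, 40, 0], [-0.3, 0, 40, 0], [-0.3, 0, 40, 0]]

```text
time_s: 19.78
tool_pos: [458.4, 328.9, 27.3]
ee_rot: [-0.058, 0.998, 0.0, 0.001]
ft_force: [0.1, 0.0, -2.4]
opening: 10.5
gripper_force: 60.9
```

```bash
python3 rc.py
```

```text
{'time_s': 19.933, 'tool_pos': [458.336, 328.894, 27.263], 'ee_rot': [-0.058, 0.998, 0.0, 0.0], 'ft_force': [0.08, 1.005, -1.593], 'opening': 10.359, 'gripper_force': 60.915, 'qpos': [0.522, 0.217, 1.581, 0.0, 1.343, -1.165]}
[[-9.933e-01 -1.160e-01  9.000e-04]
 [-1.160e-01  9.933e-01  6.000e-04]
 [-1.000e-03  5.000e-04 -1.000e+00]]
tool in carrier u,v -101.3 -0.1
scene cover 2433 z 49.5 slopes [-0.3  0.1] u [-146.3   -1. ] edges v [-48.8  50.3] mid 0.2 yaw edges [np.float64(30.8), np.float64(0.9)] (array([-72.4,  -4. ]), array([111. , 150.7]), 89.59)
scene wall 1 19 v edges [48.7 65.7] u [-99.2  50.4]
scene wall -1 3 v edges [-53.4 -46.3] u [-70.1  51.6]
top cover 1238 z 50.3 slopes [-0.4  0.1] u [-102.8    2.5] edges v [-9.5 48. ] mid -0.9 yaw edges [np.float64(-10.2), np.float64(-38.8)] (array([-46.3,  12.7]), array([ 77.8, 120.8]), 29.01)
top wall 1 20 v edges [47.7 64.4] u [-94.9  53.5]
top wall -1 14 v edges [-64.3 -47.6] u [-50.2  53.9]
```

Emit:
carry_out:
  plan:
    - [[1.5, 0, 0, 0], [1.5, 0, 1, 0], [1.5, 0, 2, 0], [1.5, 0, 3, 0], [1.5, 0, 4, 0], [1.5, 0, 5, 0], [1.5, 0, 5, 0], [1.5, 0, 5, 0]]

```text
time_s: 20.6
tool_pos: [456.5, 328.5, 22.1]
ee_rot: [-0.058, 0.998, 0.0, 0.0]
ft_force: [-2.2, -0.4, 1.4]
opening: 10.2
gripper_force: 61.3
```

```bash
python3 rc.py | grep -v top; python3 - <<'E'
from h import *
f=eyes.grab_frame("scene"); cv2.imwrite("pics/p7.png",cv2.resize(f["color"][150:330,220:440],None,fx=3,fy=3))
E
```

```text
{'time_s': 20.75, 'tool_pos': [456.511, 328.495, 22.091], 'ee_rot': [-0.058, 0.998, 0.0, 0.0], 'ft_force': [-2.453, -1.704, 2.332], 'opening': 10.368, 'gripper_force': 61.446, 'qpos': [0.523, 0.219, 1.59, 0.0, 1.333, -1.164]}
[[-9.933e-01 -1.159e-01  1.000e-04]
 [-1.159e-01  9.933e-01  1.000e-04]
 [-1.000e-04  1.000e-04 -1.000e+00]]
tool in carrier u,v -101.5 1.8
scene cover 2455 z 44.3 slopes [-0.3  0.1] u [-146.1   -0.9] edges v [-47.   52.2] mid 2.1 yaw edges [np.float64(31.9), np.float64(0.5)] (array([-71.8,  -2.1]), array([150.4, 111.9]), 0.18)
scene wall 1 19 v edges [49.2 65.8] u [-98.4  50.3]
scene wall -1 4 v edges [-58.4 -51.3] u [-99.9  51.6]
```

View pics/p7.png

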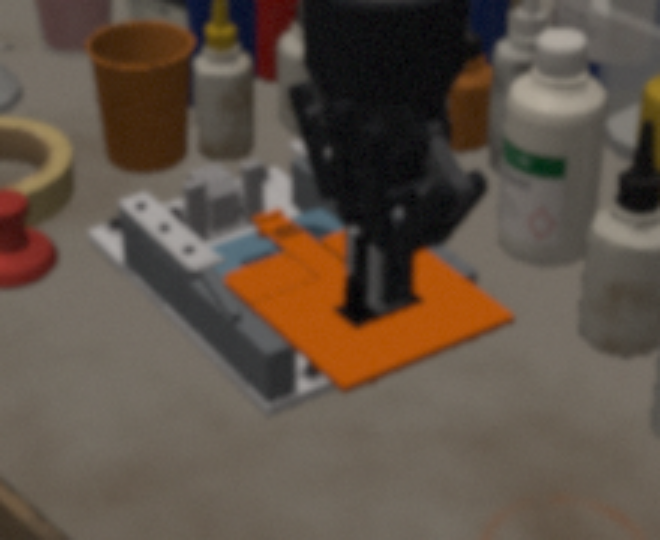

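Cover resting on the ledges, level and centred; tongue at (275,225) points to the keeper. Push along the tool's +y.

Emit:
carry_out:
  plan:
    - [[0.5, 3, 0, 0], [0.5, 6, 0, 0], [0.5, 9, 0, 0], [0.5, 12, 0, 0], [0.5, 15, 0, 0], [0.5, 18, 0, 0], [0.5, 21, 0, 0], [0.5, 24, 0, 0], [0.5, 24, 0, 0], [0.5, 24, 0, 0]]

```text
time_s: 21.63
tool_pos: [453.5, 353.1, 22.1]
ee_rot: [-0.058, 0.998, 0.001, 0.0]
ft_force: [0.3, -2.0, 5.3]
opening: 10.0
gripper_force: 61.8
```

Emit:
carry_out:
  plan:
    - [[0, 3, -0.8, 0], [0, 6, -0.8, 0], [0, 9, -0.8, 0], [0, 12, -0.8, 0], [0, 15, -0.8, 0], [0, 17, -0.8, 0], [0, 19, -0.8, 0], [0, 20, -0.8, 0], [0, 20, -0.8, 0], [0, 20, -0.8, 0]]

```text
time_s: 22.47
tool_pos: [450.6, 372.6, 22.2]
ee_rot: [-0.058, 0.998, 0.0, -0.0]
ft_force: [1.1, 1.0, -1.6]
opening: 10.5
gripper_force: 61.0
```

```bash
python3 rc.py
```

```text
{'time_s': 22.617, 'tool_pos': [450.602, 372.361, 22.239], 'ee_rot': [-0.058, 0.998, 0.0, -0.0], 'ft_force': [0.833, 0.821, -0.972], 'opening': 10.553, 'gripper_force': 60.921, 'qpos': [0.593, 0.265, 1.533, 0.001, 1.345, -1.094]}
[[-9.933e-01 -1.159e-01 -6.000e-04]
 [-1.159e-01  9.933e-01  5.000e-04]
 [ 5.000e-04  5.000e-04 -1.000e+00]]
tool in carrier u,v -57.2 2.5
scene cover 2098 z 44.3 slopes [-0.3  0.3] u [-101.7   43.2] edges v [-47.5  52.4] mid 2.6 yaw edges [np.float64(14.4), np.float64(-7.9)] (array([-28.2,  -0.4]), array([107.4, 150.4]), 88.64)
scene wall 1 19 v edges [51.1 65.7] u [-100.2   50.5]
scene wall -1 9 v edges [-63.6 -55.7] u [-100.     9.7]
top cover 897 z 45.4 slopes [0.  1.2] u [-98.2  47.1] edges v [12.2 43.1] mid 22.5 yaw edges [np.float64(-7.1), np.float64(12.9)] (array([-27.1,  17.3]), array([ 75.8, 154.9]), 68.62)
top wall 1 14 v edges [47.5 64.4] u [-48.6  54.1]
top wall -1 5 v edges [-64.3 -47.5] u [16.7 54.4]
```

Emit:
carry_out:
  plan:
    - [[0, 1, 0, 0], [0, 2, 0, 0], [0, 3, 0, 0], [0, 4, 0, 0], [0, 5, 0, 0], [0, 6, 0, 0], [0, 7, 0, 0], [0, 8, 0, 0], [0, 8, 0, 0], [0, 8, 0, 0]]

```text
time_s: 23.45
tool_pos: [450.1, 379.6, 22.6]
ee_rot: [-0.058, 0.998, -0.0, -0.0]
ft_force: [0.1, -3.8, -0.2]
opening: 10.5
gripper_force: 61.2
```

Emit:
carry_out:
  plan:
    - [[0, 1, 0, 0], [0, 2, 0, 0], [0, 3, 0, 0], [0, 4, 0, 0], [0, 5, 0, 0], [0, 6, 0, 0], [0, 6, 0, 0], [0, 6, 0, 0]]

```text
time_s: 24.12
tool_pos: [449.6, 385.3, 22.8]
ee_rot: [-0.058, 0.998, -0.001, 0.0]
ft_force: [0.9, -5.3, 1.7]
opening: 10.7
gripper_force: 61.3
```

Emit:
carry_out:
  plan:
    - [[0, 1, 0, 0], [0, 2, 0, 0], [0, 3, 0, 0], [0, 4, 0, 0], [0, 4, 0, 0]]

```text
time_s: 24.53
tool_pos: [449.0, 391.2, 23.0]
ee_rot: [-0.058, 0.998, 0.001, 0.0]
ft_force: [0.0, -0.8, 1.6]
opening: 10.5
gripper_force: 61.3
```

Emit:
carry_out:
  plan:
    - [[0, 1, 0, 0], [0, 2, 0, 0], [0, 3, 0, 0], [0, 4, 0, 0], [0, 4, 0, 0]]

```text
time_s: 24.95
tool_pos: [448.3, 394.4, 22.6]
ee_rot: [-0.058, 0.998, 0.0, 0.0]
ft_force: [0.7, -1.9, 2.5]
opening: 10.3
gripper_force: 61.3
```

Emit:
carry_out:
  plan:
    - [[0, 1, 0, 0], [0, 2, 0, 0], [0, 3, 0, 0], [0, 3, 0, 0]]

```text
time_s: 25.28
tool_pos: [448.0, 397.3, 22.6]
ee_rot: [-0.058, 0.998, 0.0, 0.0]
ft_force: [0.1, -1.6, 2.9]
opening: 10.3
gripper_force: 61.3
```

```bash
python3 rc.py; python3 - <<'E'
from h import *
f=eyes.grab_frame("scene"); X=cloud(f); hsv=cv2.cvtColor(f["color"],cv2.COLOR_BGR2HSV)
u=np.array([-.1158,.9933]); v=np.array([-u[1],u[0]]); O=np.array([446.5,429.5]); c=X[...,:2]-O; a=c@u; b=c@v
m=(f["depth"]>0)&(hsv[...,0]>5)&(hsv[...,0]<20)&(hsv[...,1]>150)&(abs(b)<20)&(abs(X[...,2]-48)<12)
for i in range(-20,90,8):
    k=m&(a>i)&(a<i+8)
    if k.sum()>4: print(i,k.sum(),np.median(X[...,2][k]).round(1))
E
```

```text
{'time_s': 25.433, 'tool_pos': [447.967, 397.257, 22.568], 'ee_rot': [-0.058, 0.998, 0.0, 0.0], 'ft_force': [1.35, -0.831, 2.043], 'opening': 10.157, 'gripper_force': 61.336, 'qpos': [0.631, 0.293, 1.496, 0.0, 1.352, -1.057]}
[[-9.932e-01 -1.160e-01  0.000e+00]
 [-1.160e-01  9.932e-01  6.000e-04]
 [-1.000e-04  6.000e-04 -1.000e+00]]
tool in carrier u,v -32.2 2.3
scene cover 1966 z 44.9 slopes [0.9 0. ] u [-77.2  69. ] edges v [-46.7  41.6] mid 1.6 yaw edges [np.float64(24.4), np.float64(-10.8)] (array([-3.2, -0.9]), array([108.6, 150.8]), 88.79)
scene wall 1 19 v edges [49.1 65.8] u [-98.9  50.3]
scene wall -1 12 v edges [-63.3 -47.5] u [-99.8  37. ]
top cover 899 z 46.3 slopes [ 1.  -1.2] u [-72.2  71.5] edges v [13.  43.7] mid 28.0 yaw edges [np.float64(-1.6), np.float64(-0.9)] (array([-0.2, 22. ]), array([ 50.2, 149.1]), 85.08)
top wall 1 14 v edges [47.5 64.4] u [-95.6  54. ]
top wall -1 2 v edges [-58.8 -47.6] u [-96.7 -83.1]
-20 13 44.9
-12 20 44.8
-4 28 45.0
4 36 44.3
12 47 44.7
20 49 45.1
28 67 45.3
36 27 46.4
44 36 46.9
52 24 47.9
60 38 48.5
68 16 49.4
```

The tongue is riding the ledge: the tip is about 4.5 mm up. I'll continue gently.

Emit:
carry_out:
  plan:
    - [[0, 1, 0, 0], [0, 2, 0, 0], [0, 3, 0, 0], [0, 4, 0, 0], [0, 5, 0, 0], [0, 5, 0, 0], [0, 5, 0, 0]]

```text
time_s: 26.07
tool_pos: [447.4, 402.2, 22.6]
ee_rot: [-0.058, 0.998, 0.0, 0.0]
ft_force: [0.2, -0.7, 0.7]
opening: 10.4
gripper_force: 61.3
```

Emit:
carry_out:
  plan:
    - [[0, 0.5, 0, 0], [0, 1, 0, 0], [0, 1.5, 0, 0], [0, 1.5, 0, 0], [0, 1.5, 0, 0]]

```text
time_s: 26.48
tool_pos: [447.2, 403.7, 22.6]
ee_rot: [-0.058, 0.998, 0.0, 0.0]
ft_force: [0.2, -1.2, 1.2]
opening: 10.5
gripper_force: 61.3
```

```bash
cat > tg.py <<'E'
from h import *
s=env.read_state(); print(np.round(s["tool_pos"],1),np.round(s["ft_force"],1),s["time_s"])
f=eyes.grab_frame("scene"); X=cloud(f); hsv=cv2.cvtColor(f["color"],cv2.COLOR_BGR2HSV)
u=np.array([-.1158,.9933]); v=np.array([-u[1],u[0]]); O=np.array([446.5,429.5]); c=X[...,:2]-O; a=c@u; b=c@v
m=(f["depth"]>0)&(hsv[...,0]>5)&(hsv[...,0]<20)&(hsv[...,1]>150)&(abs(b)<20)&(abs(X[...,2]-48)<12)
print("u front",np.percentile(a[m],99.5).round(1),[(i,np.median(X[...,2][m&(a>i)&(a<i+10)]).round(1)) for i in range(0,90,10) if (m&(a>i)&(a<i+10)).sum()>4])
E
python3 tg.py
```

```text
[447.2 403.7  22.6] [ 0.2 -1.2  1.2] 26.4833
u front 902.5 [(0, np.float64(45.0)), (10, np.float64(44.8)), (20, np.float64(45.2)), (30, np.float64(45.4)), (40, np.float64(46.1)), (50, np.float64(47.0)), (60, np.float64(47.7)), (70, np.float64(49.0))]
```

Emit:
carry_out:
  plan:
    - [[0, 0.5, 0, 0], [0, 1, 0, 0], [0, 1, 0, 0], [0, 1, 0, 0]]

```text
time_s: 26.87
tool_pos: [447.0, 405.3, 22.6]
ee_rot: [-0.058, 0.998, 0.001, 0.0]
ft_force: [-0.5, 2.4, 0.0]
opening: 10.7
gripper_force: 61.2
```

Emit:
carry_out:
  plan:
    - [[0, 0.5, 0, 0], [0, 1, 0, 0], [0, 1, 0, 0], [0, 1, 0, 0]]

```text
time_s: 27.2
tool_pos: [446.8, 405.8, 22.4]
ee_rot: [-0.058, 0.998, 0.0, -0.0]
ft_force: [0.5, 4.0, -0.2]
opening: 10.4
gripper_force: 61.1
```

```bash
python3 tg.py
```

```text
[446.8 405.8  22.4] [ 0.5  4.  -0.2] 27.2
u front 900.1 [(0, np.float64(44.6)), (10, np.float64(44.5)), (20, np.float64(44.0)), (30, np.float64(44.3)), (40, np.float64(43.9)), (50, np.float64(44.0)), (60, np.float64(44.0)), (70, np.float64(44.8))]
```

Click: the tongue is flat and the force reversed. I'll ease on slightly to relax the pull.

Emit:
carry_out:
  plan:
    - [[0, 0.3, 0, 0], [0, 0.6, 0, 0], [0, 0.6, 0, 0], [0, 0.6, 0, 0]]

```text
time_s: 27.58
tool_pos: [446.8, 405.9, 22.4]
ee_rot: [-0.058, 0.998, -0.0, -0.0]
ft_force: [-0.7, 1.6, -0.3]
opening: 10.5
gripper_force: 61.1
```

```bash
python3 tg.py
```

```text
[446.8 405.9  22.4] [-0.7  1.6 -0.3] 27.5833
u front 902.9 [(0, np.float64(44.9)), (10, np.float64(44.2)), (20, np.float64(43.9)), (30, np.float64(43.9)), (40, np.float64(44.1)), (50, np.float64(43.9)), (60, np.float64(43.7)), (70, np.float64(44.3))]
```

Emit:
carry_out:
  plan:
    - [[0, 0.3, 0, 0], [0, 0.3, 0, 0], [0, 0.3, 0, 0], [0, 0.3, 0, 0], [0, 0.3, -1, 0], [0, 0.3, -15, 0], [0, 0.3, -40, 0], [0, 0.3, -80, 0], [0, 0.3, -100, 0], [0, 0.3, -100, 0], [0, 0.3, -100, 0], [0, 0.3, -100, 0]]
  gripper: 0.5

```text
time_s: 28.63
tool_pos: [446.5, 405.9, 121.7]
ee_rot: [-0.058, 0.998, -0.0, -0.001]
ft_force: [0.4, -0.9, -0.2]
opening: 42.5
gripper_force: 0.0
```

```bash
python3 tg.py; python3 rc.py; python3 - <<'E'
from h import *
f=eyes.grab_frame("scene"); cv2.imwrite("pics/p8.png",cv2.resize(f["color"][150:330,220:440],None,fx=3,fy=3))
E
```

```text
[446.5 405.9 121.7] [ 0.4 -0.9 -0.2] 28.6333
u front 908.5 [(0, np.float64(44.3)), (10, np.float64(44.0)), (20, np.float64(43.9)), (30, np.float64(43.8)), (40, np.float64(43.4)), (50, np.float64(43.3)), (60, np.float64(43.8)), (70, np.float64(43.8)), (80, np.float64(44.5))]
{'time_s': 28.833, 'tool_pos': [446.071, 405.654, 120.496], 'ee_rot': [-0.058, 0.998, -0.001, -0.001], 'ft_force': [0.53, 0.142, 0.914], 'opening': 42.797, 'gripper_force': 0.0, 'qpos': [0.644, 0.236, 1.364, -0.0, 1.545, -1.043]}
[[-0.9933 -0.1159 -0.0029]
 [-0.1159  0.9933 -0.0021]
 [ 0.0031 -0.0018 -1.    ]]
tool in carrier u,v -23.6 3.2
scene cover 2112 z 44.3 slopes [-0.2  0. ] u [-68.5  77.9] edges v [-46.5  41.4] mid -2.5 yaw edges [np.float64(1.1), np.float64(-10.9)] (array([ 5.8, -0.9]), array([108.1, 151. ]), 89.08)
scene wall 1 19 v edges [49.5 65.7] u [-98.8  51.2]
scene wall -1 19 v edges [-63.6 -47.1] u [-99.6  50.8]
top cover 1082 z 45.2 slopes [-0.2  0.4] u [-63.4  79.3] edges v [-3.1 42.7] mid 19.9 yaw edges [np.float64(15.0), np.float64(13.5)] (array([ 8.5, 16.3]), array([ 67.1, 145.4]), 88.66)
top wall 1 14 v edges [47.6 64.5] u [-95.5  54. ]
```

View pics/p8.png

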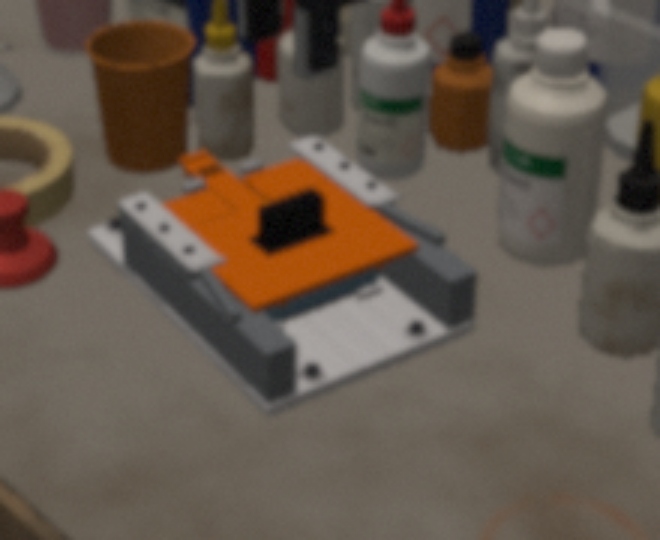

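The cover is home: its plate is level in the rails at about carrier x = -11 mm. The tongue lies flat past the keeper at (205,165), and the gripper is clear.

```bash
python3 -c "
from cell import env
print(env.sign_off())"
```

```text
the job is handed in; nothing more can be done
None
```

The job is handed in, though no verdict came back: the mould is seated cavity up, the cover is clicked home behind the keeper and released at about carrier x = -11 mm (limit -12.8), and the bottle and cup were left alone.

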